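# Close the pressure canner: nip up, then tighten its wing nuts crosswise

### The arm

A 7-joint arm with a two-finger parallel gripper is mounted at the origin on a cart in front of the work surface, level with it; the furniture and walls round the work are solid. World frame = base frame: x ahead of the robot, y to its left, z up, the work surface at z = 0. Lengths are in mm, angles in rad, forces in N, time in s.
With the tool pointing down it reaches from about 400 to 875 mm from the base axis. Payload 4.4 kg.
Tool frame: the origin (TCP) lies at the very end of the fingers, on their centre line; the grasp point (between the pads) lies 19 mm behind it; z points along the fingers, y is the line along which they close (so a half turn about z gives the same grasp; the last joint's range is limited). The gripper opens to 85 mm and grips with 20 to 120 N. Pads are 22 mm wide; open, the fingers measure 114 mm over their backs; the gripper's body (76 mm by 85 mm) begins 54 mm behind the grasp point. The pads swing forward as they close: fully open they stand 13 mm farther back than shut.
Start: joints at [-1.239, 0.628, 0.038, 1.517, -0.027, 0.996, -0.02], TCP at [251.782, 599.269, 231.313] pointing down, gripper open.
Joint ranges: [-3.06, 3.06], [-0.37, 2.12], [-1.25, 1.32], [0.18, 2.47], [-1.1, 4.24], [0.23, 1.98], [-2.94, 2.94]. Speed limits (rad/s): [2.57, 2.57, 3.14, 3.14, 3.14, 3.14, 3.14].

### API

Orientations are given as [roll, pitch, yaw] about the fixed x, y, z axes, in that order (R = Rz(yaw) Ry(pitch) Rx(roll)).
In Python, from cell import monitor, viewer, workorder gives the robot as it stands.
- The arm moves only by the tool arm_command, never from a script. Its argument "series" is one flat list of numbers, 5 for each row, row after row: the opening in per cent of the stroke, from 0 (shut) to 100 (fully open), then the shift along the tool's x, y, z in cm, then the turn about the tool's z in degrees. In form: [claw, x, y, z, roll, claw, x, y, z, roll, ...]. A call has exactly 5 rows; each row is the pose to reach, as a shift and turn from the pose commanded when the call began, along the tool's axes at that moment; what a row does not reach only later rows make up. A row lasts 1/12 s, in which the tool goes at most 41.7 mm and 7.16 degrees, less where a joint would pass 70% of its speed; a pose out of reach is approached as far as the arm can. A call with a gripper value outside its range is refused whole. The fingers move at their own pace and stop on an object; the grip force is fixed at half the most. Time passes only in rows, so rows that repeat a pose let the fingers close, or fill a call up. It gives the time, the measured TCP pose, the force, the opening and the grip force at its end, in the units of the state.
- monitor.read_state(): the state, without advancing time (a new reading comes with each control period).
- viewer.get_image(name): name is "scene" or "top"; returns (picture, depth): 400x640x3 uint8, red, green, blue; 400x640 float32, mm along the optical axis (not along the pixel's ray), 0 where there is no reading.
- viewer.camera_model(name): a dict with "mtx" (3x3 intrinsics, pixels), "R" (3x3) and "t" (3): a world point X has camera coordinates R X + t. Camera axes: x right, y down, z forward; pixel columns grow to the right and rows downward; lengths in mm; the calibration is good to about 2 mm. A picture is of the moment at which its call begins. camera_model takes no time and is no camera call.
- workorder.finish_job(): hands the job in; it is judged then, once.
The state is a dict: "clock": time; "qpos": joint angles; "qd": joint speeds; "tau": joint torques, N m; "eef_pos": TCP position; "tool_rot": TCP orientation; "force": force on the tool from outside, world axes, zero at the start; "torque": the same for the moment, N m; "width": finger opening in mm; "gripper_force": force on a finger pad.
Only numpy, scipy, OpenCV 4.12 (cv2) and the standard library are available. Lean on these libraries where they do the work, as an engineer would, in place of code of your own. Each camera call takes 0.05 s, during which the arm holds its last target. There are 200 camera calls.

### The job

Finish closing the pressure canner: the two red wing nuts are already nipped up lightly, so first nip up the two loose blue ones likewise by feel, to about 0.05 N m above what it takes to turn them while loose; then bring all four up tight crosswise (one, the one opposite, then the other opposite pair), each to about 0.15 N m above the loose torque. Never pull a nut tight while another is still loose, do not overtighten (0.25 N m above crushes the seal), and leave the food tin standing where it is.

Things in the scene. Friction and masses are not known exactly. Their poses are not given: they have to be found in the camera images.
- canner: aluminium pot fixed to the worktop, 210 mm across its flange, black side handles at its own +y and -y reaching 128 mm from the axis. Origin: centre of its underside, z up. Its four studs stand 75 mm from its axis, at 45, 135, 225 and 315 degrees from its own x axis (nuts 1 to 4).
- lid: aluminium lid of the canner, 206 mm across, 11 mm thick, lying on a springy rubber seal. Origin: centre of its underside, 128 mm above the canner's. It carries a brass spring washer, 5 to 7 mm high, under each nut; its highest point, in the middle, is 22 mm above its origin. Tightening a nut sinks the lid a little, so its two neighbours lose some clamping force, a few newtons.
- nut_1: red wing nut, nipped up (5 to 12 N) at the start, at 45 degrees on the canner. Origin: on its stud's axis, in the middle of its flat upright wing: 46 mm long (own x), 12 mm thick (own y; grip these faces), 30 mm high, 14 mm of it above the origin; z up. The foot that bears on the washer is 36 mm below the origin, the lid's top 42 mm below.
- nut_2: blue, loose at the start, otherwise like nut_1; at 135 degrees, opposite nut_4. All four: clockwise from above tightens; the nut sinks 5 mm per rad and stays where it is left. At the start nut_2 and nut_4 stand clear of their washers by 0.2 to 0.95 rad of turning, not alike; it does not show in their height, as the washers lie unevenly.
- nut_3: red, like nut_1, nipped up; at 225 degrees, opposite nut_1. All four: turning takes 0.18 N m while loose (0.1 to 0.15 is left when the hand stops); once it bears, 0.005 N m more per newton of clamping force, which grows by some 50 N per rad of the nut. Nipped up is 0.05 N m above loose (10 N), tight 0.15 above (30 N); compare like with like, at rest or turning.
- nut_4: blue, loose at the start; at 315 degrees, opposite nut_2. All four: the wing is sprung on the nut (2 N m per rad, so 0.09 rad while loose, 0.16 rad when tight): held and turned, it runs ahead of the nut by that much, and springs back when let go. The pose given is the nut's.
- tin_center (a point): small food tin, 57 mm across, 72 mm high, a loose bystander; the point is its centre, half-way up

How it is judged (in metres and radians):
On the way, in this order (a step that is already met when the one before it is completed fails the run):
1. all four nuts are nipped up: each clamps with more than 3 N (0.015 N m above loose) and none is tight yet (15 N, 0.075 N m above loose) (contact force between nut_1 and lid between 3 and 15 N and contact force between nut_2 and lid between 3 and 15 N and contact force between nut_3 and lid between 3 and 15 N and contact force between nut_4 and lid between 3 and 15 N), for 0.2 s.
2. two opposite nuts are tight (more than 15 N, 0.075 N m above loose) while the other two are only nipped up (((contact force between each of nut_1, nut_3 and lid above 15 N and contact force between each of nut_2, nut_4 and lid below 15 N) or (contact force between each of nut_2, nut_4 and lid above 15 N and contact force between each of nut_1, nut_3 and lid below 15 N))), for 0.2 s.
At the end, for the whole second after the job is handed in: Every one of the four nuts clamps the lid with 15 to 45 N (0.075 to 0.22 N m above its loose torque); the food tin stands upright within 30 mm of where it was (contact force between nut_1 and lid between 15 and 45 N and contact force between nut_2 and lid between 15 and 45 N and contact force between nut_3 and lid between 15 and 45 N and contact force between nut_4 and lid between 15 and 45 N and distance of tin_center from where it was at the start of the episode below 0.03 m and angle between tin_center's own z axis and vertical below 0.2 rad); the robot touches nothing.
It fails at once if a nut is pulled tight (over 15 N) while another is still loose (under 0.5 N): the lid cocks (contact force between any of nut_1, nut_2, nut_3, nut_4 and lid above 15 N and contact force between any of nut_1, nut_2, nut_3, nut_4 and lid below 0.5 N).
It fails at once if a nut is overtightened (clamping force over 55 N, 0.275 N m above loose): the seal is crushed (contact force between any of nut_1, nut_2, nut_3, nut_4 and lid above 55 N).
It fails at once if the food tin is tipped or shifted by more than 50 mm (distance of tin_center from where it was at the start of the episode above 0.05 m or angle between tin_center's own z axis and vertical above 0.5 rad).
It also fails if it takes over 72 s, if anything falls off the work surface, if the arm or the gripper's body presses on something with over 40 N, if the wrist force passes 120 N, or if a joint passes its speed limit or range.

## Working session

There is one attempt and no reset: what is moved stays moved. The work goes in short steps, Python scripts to look and compute and a tool call to move; the robot and the scene stay as the last step left them, time stands still between calls to the robot, and variables do not carry over. Pictures are saved under pics/ and viewed, at most 10 in all, crops included, and the job is handed in when it is done.

Besides the shell and the picture viewer there is one more tool, called after ">>>" as name(argument=value, ...), one argument or row to a line, values as JSON. arm_command: Moves the arm, as the interface text tells. Its arguments: {"type":"object","properties":{"series":{"type":"array","items":{"type":"number"}}},"required":["series"]}

```bash
ls; mkdir -p pics; python3 - <<'E'
from cell import monitor, viewer, workorder
import cv2,numpy as np
print(monitor.read_state())
for n in("scene","top"):
    p,d=viewer.get_image(n); cv2.imwrite(f"pics/{n}0.png",p[:,:,::-1]); np.save(f"pics/{n}0.npy",d); np.save(f"pics/{n}0c.npy",p)
    c=viewer.camera_model(n); print(n,{k:np.round(v,3).tolist() for k,v in c.items()})
E
```

```text
pics
{'clock': 0.0, 'qpos': array([-1.23877489,  0.62937123,  0.03846677,  1.51835468, -0.02697389,
        0.99628501, -0.01998033]), 'qd': array([ 1.20481816e-03, -1.00598137e-03, -3.37099191e-04, -1.29360623e-04,
        1.03186201e-03,  1.65485525e-05, -5.33889716e-04]), 'tau': array([ 7.26144162e-05, -5.63402724e+01,  1.22603115e+00, -1.93449318e+01,
        1.09580366e-02,  1.07557760e-02, -1.90517000e-05]), 'eef_pos': array([251.57218867, 598.67497862, 230.37753958]), 'tool_rot': array([-3.13969400e+00,  6.24993197e-05,  2.74378538e+00]), 'force': array([0.80042155, 0.37874657, 0.4871836 ]), 'torque': array([ 0.03726252,  0.00738839, -0.0387816 ]), 'gripper_force': 0.0, 'width': 85.52996354751491}
scene {'mtx': [[513.89, 0.0, 326.647], [0.0, 513.89, 200.165], [0.0, 0.0, 1.0]], 'R': [[0.879, -0.477, -0.019], [-0.361, -0.637, -0.681], [0.312, 0.605, -0.732]], 't': [-433.789, 390.961, 826.52]}
top {'mtx': [[503.062, 0.0, 318.392], [0.0, 503.062, 198.412], [0.0, 0.0, 1.0]], 'R': [[-0.023, -1.0, 0.004], [-0.996, 0.023, -0.09], [0.09, -0.006, -0.996]], 't': [175.784, 588.954, 1131.703]}
```

View pics/top0.png

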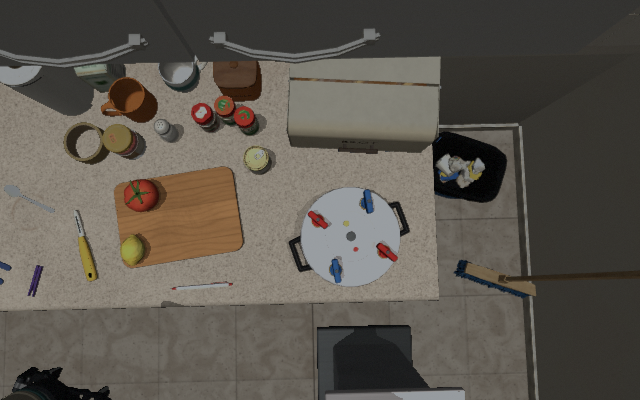

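View pics/scene0.png

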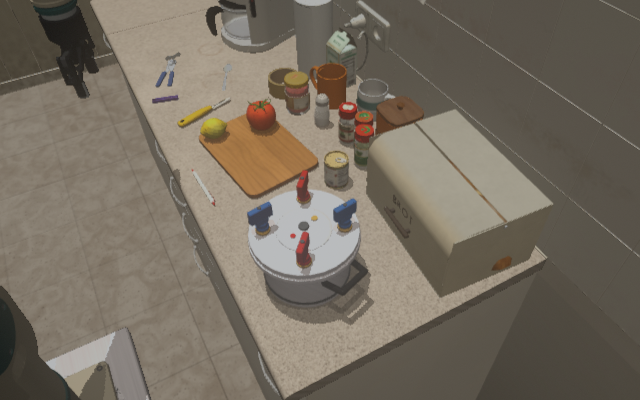

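The top view shows the canner at about (351,237), with red nuts at (318,219) and (387,252) and blue nuts at (368,201) and (336,270). The tin is near (257,160), and the box is behind the canner in rows 60-150. The scene view agrees. The blue wings there are at (260,216) and (345,213), the red ones at (303,186) and (303,250), and the tin is at (336,168).

```bash
cat > h.py <<'E'
import numpy as np,cv2
from cell import monitor,viewer,workorder
def ray(c,uv,z):
    K,R,t=map(np.array,(c["mtx"],c["R"],c["t"])); o=-R.T@t
    d=R.T@np.linalg.inv(K)@np.array([uv[0],uv[1],1.]); return o+d*(z-o[2])/d[2]
def cloud(c,d):
    K,R,t=map(np.array,(c["mtx"],c["R"],c["t"])); v,u=np.indices(d.shape)
    P=np.stack([(u-K[0,2])/K[0,0]*d,(v-K[1,2])/K[1,1]*d,d],-1); return (P-t)@R
def nuts(n,p,d):
    c=viewer.camera_model(n); h=cv2.cvtColor(p,cv2.COLOR_RGB2HSV); X=cloud(c,d); out=[]
    H,S=h[...,0].astype(int),h[...,1]
    for col,m in(("red",((H<8)|(H>172))&(S>150)),("blue",(H>100)&(H<125)&(S>110))):
        m=(m&(X[...,2]>160)&(X[...,2]<210)&(X[...,1]<150)).astype(np.uint8)
        k,l,st,ce=cv2.connectedComponentsWithStats(m)
        for i in range(1,k):
            if st[i,4]<15: continue
            q=X[l==i]; top=q[q[:,2]>188]
            (cx,cy),(w,hh),a=cv2.minAreaRect(top[:,:2].astype(np.float32)) if len(top)>4 else((0,0),(0,0),0)
            if w<hh:a+=90
            out.append((col,ce[i].round(1),st[i,4],len(top),top.mean(0).round(1),q[:,2].max().round(1),"rect",round(cx,1),round(cy,1),round(w,1),round(hh,1),"ang",round((a+90)%180-90,1)))
    return out
E
python3 - <<'E'
from h import *
for n in("top","scene"):
    p=np.load(f"pics/{n}0c.npy");d=np.load(f"pics/{n}0.npy")
    for o in nuts(n,p,d):print(n,*o)
    X=cloud(viewer.camera_model(n),d)
    if n=="top":
        c=viewer.camera_model(n)
        g=(X[...,2]>130)&(X[...,2]<150)
        k,l,st,ce=cv2.connectedComponentsWithStats(g.astype(np.uint8))
        i=l[235,335]; q=X[l==i]; print("lid",cv2.minEnclosingCircle(q[:,:2].astype(np.float32)),np.median(q[:,2]))
        box=X[70:150,295:435].reshape(-1,3); print("box zmax",np.percentile(box[:,2],[5,50,95]), "front",X[145,[300,360,430]],X[152,[300,360,430]])
        print("tin",X[155:165:3,257],"cupboard",X[30,300],X[45,300])
        hd=X[205:232,395:408].reshape(-1,3);print("handle z",np.percentile(hd[:,2],[5,50,95]), X[219,398],X[254,300])
E
python3 - <<'E'
import cv2
p=cv2.imread('pics/top0.png')[170:300,280:420]
cv2.imwrite('pics/c1.png',cv2.resize(p,None,fx=4,fy=4,interpolation=cv2.INTER_CUBIC))
E
```

```text
top red [386.  251.7] 144 125 [470.7  33.2 196.1] 200.1 rect 470.6 32.1 44.7 12.0 ang 48.2
top blue [367.3 201.2] 156 130 [570.1  66.5 199.8] 205.1 rect 570.3 65.8 44.1 11.5 ang 6.9
top blue [335.7 270.3] 149 126 [437.1 132.6 200.4] 205.9 rect 436.7 132.1 44.7 11.8 ang 8.3
lid ((503.26434326171875, 98.76338958740234), 102.97975158691406) 140.73441267808323
box zmax [ 69.14676404 174.29412499 178.76285244] front [[ 7.16875512e+02  2.01652487e+02  3.39901125e+01]
 [ 7.07147579e+02  6.62910661e+01  6.76234237e+01]
 [ 7.16593532e+02 -1.06436208e+02  3.69862167e-01]] [[ 706.34696536  202.87813644    2.4671288 ]
 [ 689.20376645   67.82903751   78.97666143]
 [ 700.0648304  -106.11524266   -1.38723565]]
tin [[689.29687898 296.97987085  69.82295211]
 [682.96712527 297.35315119  67.31046182]
 [675.75892673 297.14213288  69.87536582]
 [669.28099025 297.42153405  68.17940709]] cupboard [682.10811314 179.67481903 739.12196208] [681.66444371 180.75690228 705.75303835]
handle z [ -2.28288959  93.323201   140.1198829 ] [542.5231826  -24.05778029  -1.95325279] [466.11695801 207.92381763  -4.11474465]
scene red [304.1 235.4] 27 27 [478.   42.5 194.7] 198.1 rect 478.0 42.5 14.3 6.9 ang 44.1
scene red [299.7 247.5] 35 35 [460.2  23.2 194.9] 197.6 rect 460.4 23.4 16.1 7.6 ang 50.2
scene blue [350.2 202. ] 37 37 [581.4  66.9 198.9] 201.6 rect 580.0 67.7 19.6 9.4 ang 4.7
scene blue [264.8 205.1] 27 27 [447.2 134.2 199. ] 200.7 rect 447.4 134.4 18.2 7.3 ang 11.0
scene blue [339.3 208. ] 36 36 [557.5  63.7 199.3] 201.1 rect 557.7 63.6 17.8 8.0 ang 12.0
scene blue [252.8 211.5] 32 32 [423.  130.4 199.1] 201.3 rect 423.2 131.0 17.7 8.4 ang 4.6
```

View pics/c1.png

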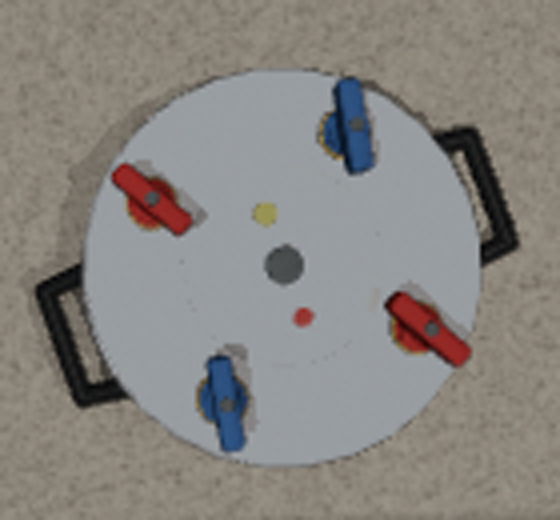

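The nuts fit the 75 mm stud circle about the centre (503.5, 99). The blue nuts are at (570.8, 66) and (436, 132), with wings at about 8°. The red nuts are at (470, 32) and (536.6, 166), with wings at about 48°. Moving off now.

>>> arm_command(
  series=[45, -3.3, -2.4, -0.3, 0, 45, -6.6, -4.8, -0.6, 0, 45, -9.9, -7.2, -1, 0, 45, -13.2, -9.6, -1, 0, 45, -16.5, -12.1, -1, 0],
)

```text
clock: 0.52
eef_pos: [357.6, 422.1, 241.2]
tool_rot: [-3.142, 0.0, 2.744]
force: [0.6, 0.3, 0.6]
width: 38.7
gripper_force: 0.0
```

>>> arm_command(
  series=[45, -3.3, -2.4, 0, 0, 45, -6.6, -4.8, 0, 0, 45, -9.9, -7.2, 0, 0, 45, -13.2, -9.6, 0, 0, 45, -16.5, -12.1, 0, 0],
)

```text
clock: 0.93
eef_pos: [462.8, 246.6, 241.1]
tool_rot: [-3.141, -0.0, 2.744]
force: [0.8, -0.6, 0.0]
width: 38.7
gripper_force: 0.0
```

```bash
cat >> h.py <<'E'
N={"D":(570.8,66.0),"E":(436.2,132.1),"A":(536.6,166.3),"B":(470.4,31.7)}
def go(x,y,z,yawdeg):
    s=monitor.read_state(); R=cv2.Rodrigues(np.array([0,0,s["tool_rot"][2]]))[0]@np.diag([1.,-1,-1])
    d=R.T@(np.array([x,y,z])-s["eef_pos"]); yaw=np.degrees(s["tool_rot"][2])
    r=(yaw-yawdeg+90)%180-90
    print("t",round(s["clock"],2),"eef",s["eef_pos"].round(1),"rpy",np.degrees(s["tool_rot"]).round(1),"| shift cm",(d/10).round(2),"roll",round(r,1))
    st(s)
def st(s=None):
    s=s or monitor.read_state()
    print("q",s["qpos"].round(3)," F",s["force"].round(2),"T",s["torque"].round(3),"tau",s["tau"][4:].round(4),"w",s["width"].round(1),"gf",s["gripper_force"])
E
python3 -c "
from h import *
go(*N['D'],240,8)"
```

```text
t 0.93 eef [462.8 246.6 241.1] rpy [-180.    -0.   157.2] | shift cm [-16.95 -12.47   0.11] roll -30.8Traceback (most recent call last):
  File "<string>", line 3, in <module>
    go(*N['D'],240,8)
    ~~^^^^^^^^^^^^^^^
  File "h.py", line 28, in go
    st(s)
    ~~^^^
  File "h.py", line 31, in st
    print("q",s["qpos"].round(3)," F",s["force"].round(2),"T",s["torque"].round(3),"tau",s["tau"][4:].round(4),"w",s["width"].round(1),"gf",s["gripper_force"])
                                                                                                                   ^^^^^^^^^^^^^^^^
AttributeError: 'float' object has no attribute 'round'
```

>>> arm_command(
  series=[45, -3.4, -2.5, 0, -6, 45, -6.8, -5, 0, -12, 45, -10.2, -7.5, 0, -18, 45, -13.6, -10, 0, -24, 45, -16.7, -12.3, 0, -30.8],
)

```text
clock: 1.35
eef_pos: [569.1, 68.0, 241.0]
tool_rot: [-3.142, -0.001, -2.997]
force: [1.3, 0.6, -0.2]
width: 38.7
gripper_force: 0.0
```

>>> arm_command(
  series=[45, 0, 0, 0, 0, 45, 0, 0, 0, 0, 45, 0, 0, 0, 0, 45, 0, 0, 0, 0, 45, 0, 0, 0, 0],
)

```text
clock: 1.77
eef_pos: [567.8, 72.2, 241.2]
tool_rot: [3.141, -0.0, -2.999]
force: [1.1, 0.7, -0.2]
width: 38.5
gripper_force: 0.0
```

```bash
sed -i 's/s\["width"\].round(1)/round(s["width"],1)/' h.py
python3 -c "
from h import *
go(*N['D'],168,8)"
```

```text
t 1.77 eef [567.8  72.2 241.2] rpy [ 180.    -0.  -171.8] | shift cm [-0.2  -0.66  7.32] roll 0.2
q [-0.131  0.505 -0.066  1.726  0.04   0.913  1.5  ]  F [ 1.1   0.71 -0.24] T [-0.02   0.039 -0.014] tau [ 0.0314  0.0038 -0.0067] w 38.5 gf 0.0
```

>>> arm_command(
  series=[45, -0.2, -0.66, 1, 0, 45, -0.2, -0.66, 3, 0, 45, -0.2, -0.66, 5, 0, 45, -0.2, -0.66, 6.7, 0, 45, -0.2, -0.66, 7.3, 0],
)

```text
clock: 2.18
eef_pos: [569.5, 64.1, 165.3]
tool_rot: [-3.141, -0.005, -3.001]
force: [-0.7, -1.0, 0.1]
width: 38.4
gripper_force: 0.0
```

>>> arm_command(
  series=[45, 0, 0, 0, 0, 45, 0, 0, 0, 0, 0, 0, 0, 0, 0, 0, 0, 0, 0, 0, 0, 0, 0, 0, 0],
)

```text
clock: 2.6
eef_pos: [572.0, 66.2, 169.6]
tool_rot: [3.139, 0.002, -3.001]
force: [-1.0, 5.3, 1.5]
width: 10.9
gripper_force: 60.6
```

>>> arm_command(
  series=[0, 0, 0, 0, 0, 0, 0, 0, 0, 0, 0, 0, 0, 0, 0, 0, 0, 0, 0, 0, 0, 0, 0, 0, 0],
)

```text
clock: 3.02
eef_pos: [572.0, 66.2, 169.5]
tool_rot: [3.139, 0.002, -3.0]
force: [-1.8, 5.3, 3.8]
width: 11.1
gripper_force: 60.8
```

```bash
python3 -c "
from h import *
go(*N['D'],168,8)
for n in ('top','scene'):
  p,d=viewer.get_image(n); cv2.imwrite(f'pics/{n}1.png',p[:,:,::-1])
a=cv2.imread('pics/top1.png')[150:310,270:430]; b=cv2.imread('pics/scene1.png')[130:290,220:380]
cv2.imwrite('pics/g1.png',cv2.resize(cv2.hconcat([a,b]),None,fx=2.5,fy=2.5))
st()"
```

```text
t 3.02 eef [572.   66.2 169.5] rpy [ 1.799e+02  1.000e-01 -1.719e+02] | shift cm [ 0.12 -0.    0.15] roll 0.1
q [-0.122  0.596 -0.063  1.794  0.049  0.75   1.503]  F [-1.84  5.27  3.8 ] T [ 1.067  0.304 -0.047] tau [ 1.2407 -0.1106  0.0221] w 11.1 gf 60.822705030441284
q [-0.122  0.596 -0.063  1.794  0.049  0.75   1.503]  F [-1.15  5.7   4.  ] T [ 1.065  0.285 -0.043] tau [ 1.2404 -0.1107  0.0221] w 11.2 gf 60.82346320152283
```

View pics/g1.png

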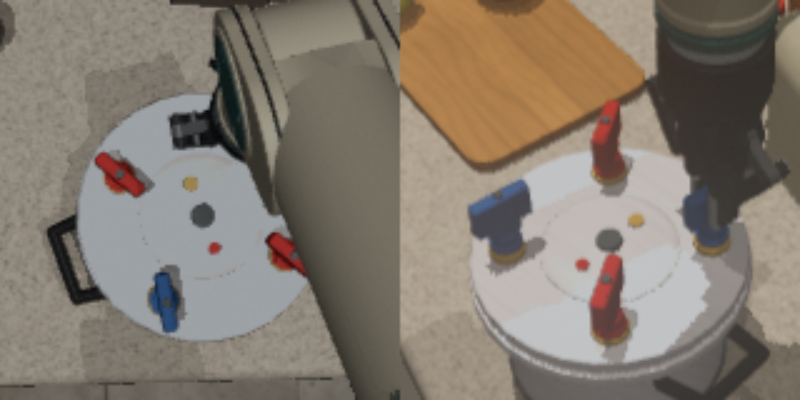

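The gripper has the blue nut farther from the robot in both views (about (195,130) in the top half, (710,215) in the scene half), with an opening of 11 mm. The other wings are clear. Turning it now.

>>> arm_command(
  series=[0, 0, 0.04, 0.03, 3, 0, 0, 0.04, 0.05, 6, 0, 0, 0.04, 0.08, 9, 0, 0, 0.04, 0.1, 12, 0, 0, 0.04, 0.13, 15],
)

```text
clock: 3.53
eef_pos: [572.0, 65.9, 168.5]
tool_rot: [3.14, 0.002, 3.018]
force: [-2.6, 3.0, 7.3]
width: 11.1
gripper_force: 61.3
```

```bash
python3 -c "
from h import *
go(*N['D'],168,8)"
```

```text
t 3.53 eef [572.   65.9 168.5] rpy [1.799e+02 1.000e-01 1.729e+02] | shift cm [ 0.12 -0.    0.05] roll -15.1
q [-0.171  0.597  0.014  1.797 -0.013  0.745  1.298]  F [-2.62  3.    7.33] T [0.701 0.396 0.114] tau [ 0.9081 -0.5224  0.3608] w 11.1 gf 61.25786483287811
```

>>> arm_command(
  series=[0, 0, 0, 0, 0, 0, 0, 0, 0, 0, 0, 0, 0, 0, 0, 0, 0, 0, 0, 0, 0, 0, 0, 0, 0],
)

```text
clock: 3.95
eef_pos: [572.0, 65.8, 168.5]
tool_rot: [3.14, 0.002, 3.021]
force: [-2.7, 4.2, 7.0]
width: 10.9
gripper_force: 61.2
```

```bash
python3 -c "
from h import *
go(*N['D'],168,8)"
```

```text
t 3.95 eef [572.   65.8 168.5] rpy [1.799e+02 1.000e-01 1.731e+02] | shift cm [0.12 0.   0.05] roll -14.9
q [-0.171  0.597  0.013  1.797 -0.013  0.745  1.299]  F [-2.68  4.18  7.  ] T [0.733 0.402 0.064] tau [ 0.8054 -0.4562 -0.1192] w 10.9 gf 61.20232880115509
```

```bash
cat >> h.py <<'E'
def meas(n=5):
    s=monitor.read_state(); t0=s["torque"][2]; y0=np.degrees(s["tool_rot"][2]); L=[]
    for i in range(n): viewer.get_image("top"); s=monitor.read_state(); L.append(np.r_[s["torque"],s["force"]])
    L=np.array(L); print("t",round(s["clock"],2),"yaw",round(np.degrees(s["tool_rot"][2]),2),"moving Tz",round(t0,3),"rest Tz",L[:,2].mean().round(3),"each",L[:,2].round(3),"F",L[:,3:].mean(0).round(1),"eef",s["eef_pos"].round(1),"q7",s["qpos"][6].round(2),"w",round(s["width"],1))
E
python3 -c "
from h import *
meas()"
```

```text
t 4.2 yaw 173.09 moving Tz 0.064 rest Tz 0.122 each [0.135 0.122 0.141 0.091 0.119] F [-1.8  4.1  6.9] eef [572.   65.8 168.5] q7 1.3 w 11.4
```

>>> arm_command(
  series=[0, 0, 0, 0.01, 1.2, 0, 0, 0, 0.02, 2.4, 0, 0, 0, 0.03, 3.6, 0, 0, 0, 0.04, 4.8, 0, 0, 0, 0.05, 6],
)

```text
clock: 4.62
eef_pos: [571.9, 65.7, 168.0]
tool_rot: [3.14, 0.001, 2.915]
force: [-3.0, 3.4, 6.5]
width: 11.3
gripper_force: 61.2
```

```bash
python3 -c "
from h import *
meas()"
```

```text
t 4.87 yaw 167.09 moving Tz 0.118 rest Tz 0.145 each [0.129 0.144 0.158 0.169 0.125] F [-2.2  3.8  7.4] eef [571.9  65.7 168. ] q7 1.22 w 11.2
```

>>> arm_command(
  series=[0, 0, 0, 0.01, 1.2, 0, 0, 0, 0.02, 2.4, 0, 0, 0, 0.03, 3.6, 0, 0, 0, 0.04, 4.8, 0, 0, 0, 0.05, 6],
)

```text
clock: 5.28
eef_pos: [571.9, 65.5, 167.5]
tool_rot: [3.14, 0.001, 2.811]
force: [-2.1, 2.8, 6.5]
width: 11.1
gripper_force: 61.2
```

```bash
python3 -c "
from h import *
meas()"
```

```text
t 5.53 yaw 161.09 moving Tz 0.168 rest Tz 0.129 each [0.131 0.08  0.122 0.179 0.135] F [-2.3  3.2  6.7] eef [571.9  65.6 167.5] q7 1.14 w 10.8
```

```bash
sed -i 's/L=np.array(L); print(/L=np.array(L); print("tau7 moving",tm,"rest",s["tau"][6].round(4),/; s/L=\[\]$/L=[]; tm=s["tau"][6].round(4)/' h.py; sed -i 's/def meas(n=5)/def meas(n=4)/' h.py
```

>>> arm_command(
  series=[0, 0, 0, 0.01, 1.2, 0, 0, 0, 0.02, 2.4, 0, 0, 0, 0.03, 3.6, 0, 0, 0, 0.04, 4.8, 0, 0, 0, 0.05, 6],
)

```text
clock: 5.95
eef_pos: [571.8, 65.4, 167.0]
tool_rot: [3.14, 0.001, 2.706]
force: [-1.4, 3.3, 6.6]
width: 11.0
gripper_force: 61.2
```

```bash
python3 -c "
from h import *
meas()"
```

```text
tau7 moving 0.0588 rest -0.1376 t 6.15 yaw 155.08 moving Tz 0.111 rest Tz 0.145 each [0.156 0.135 0.11  0.178] F [-1.8  3.   6.7] eef [571.8  65.3 167. ] q7 1.06 w 11.0
```

>>> arm_command(
  series=[0, 0, 0, 0.01, 1.2, 0, 0, 0, 0.02, 2.4, 0, 0, 0, 0.03, 3.6, 0, 0, 0, 0.04, 4.8, 0, 0, 0, 0.05, 6],
)

```text
clock: 6.57
eef_pos: [571.8, 65.2, 166.5]
tool_rot: [3.14, 0.001, 2.601]
force: [-2.3, 2.5, 7.1]
width: 11.2
gripper_force: 61.2
```

```bash
python3 -c "
from h import *
meas()"
```

```text
tau7 moving 0.0576 rest -0.1382 t 6.77 yaw 149.07 moving Tz 0.172 rest Tz 0.108 each [0.133 0.112 0.083 0.105] F [-2.5  2.7  6.8] eef [571.7  65.2 166.4] q7 0.98 w 11.4
```

>>> arm_command(
  series=[0, 0, 0, 0.01, 1.2, 0, 0, 0, 0.02, 2.4, 0, 0, 0, 0.03, 3.6, 0, 0, 0, 0.04, 4.8, 0, 0, 0, 0.05, 6],
)

```text
clock: 7.18
eef_pos: [571.7, 65.1, 165.9]
tool_rot: [3.14, 0.0, 2.496]
force: [-1.9, 2.0, 7.1]
width: 11.0
gripper_force: 61.3
```

```bash
python3 -c "
from h import *
meas()"
```

```text
tau7 moving 0.0538 rest -0.1421 t 7.38 yaw 143.07 moving Tz 0.152 rest Tz 0.146 each [0.128 0.137 0.158 0.162] F [-2.1  2.7  7.4] eef [571.7  65.1 165.9] q7 0.9 w 11.0
```

>>> arm_command(
  series=[0, 0, 0, 0.01, 1.2, 0, 0, 0, 0.02, 2.4, 0, 0, 0, 0.03, 3.6, 0, 0, 0, 0.04, 4.8, 0, 0, 0, 0.05, 6],
)

```text
clock: 7.8
eef_pos: [571.5, 65.0, 165.5]
tool_rot: [3.14, -0.0, 2.391]
force: [-2.8, 1.5, 8.4]
width: 11.2
gripper_force: 61.4
```

```bash
python3 -c "
from h import *
meas()"
```

```text
tau7 moving 0.0392 rest -0.1565 t 8.0 yaw 137.07 moving Tz 0.163 rest Tz 0.144 each [0.134 0.131 0.138 0.171] F [-2.3  2.3  7.8] eef [571.6  65.  165.5] q7 0.82 w 11.1
```

>>> arm_command(
  series=[0, 0, 0, 0.01, 1.2, 0, 0, 0, 0.02, 2.4, 0, 0, 0, 0.03, 3.6, 0, 0, 0, 0.04, 4.8, 0, 0, 0, 0.05, 6],
)

```text
clock: 8.42
eef_pos: [571.5, 64.9, 165.0]
tool_rot: [3.14, -0.0, 2.287]
force: [-2.6, 2.0, 8.0]
width: 11.1
gripper_force: 61.5
```

```bash
python3 -c "
from h import *
meas()"
```

```text
tau7 moving 0.0221 rest -0.1731 t 8.62 yaw 131.07 moving Tz 0.143 rest Tz 0.155 each [0.16  0.194 0.159 0.108] F [-3.2  2.2  8.3] eef [571.5  64.9 165. ] q7 0.74 w 11.3
```

>>> arm_command(
  series=[45, 0, 0, 0, 0, 45, 0, 0, 0, 0, 45, 0, 0, -2, 0, 45, 0, 0, -5, 0, 45, 0, 0, -7.5, 0],
)

```text
clock: 9.03
eef_pos: [571.3, 63.5, 239.4]
tool_rot: [-3.14, 0.0, 2.286]
force: [0.4, 0.4, 0.2]
width: 38.6
gripper_force: 0.0
```

>>> arm_command(
  series=[45, 2.8, -1.2, 0, -7, 45, 5.6, -2.4, 0, -14, 45, 8.4, -3.6, 0, -21, 45, 11.2, -4.8, 0, -28, 45, 13.95, -5.8, 0, -35],
)

```text
clock: 9.45
eef_pos: [434.7, 131.2, 238.6]
tool_rot: [-3.141, 0.0, 2.902]
force: [-0.1, -0.1, -0.5]
width: 38.5
gripper_force: 0.0
```

>>> arm_command(
  series=[45, 0, 0, 0, -7, 45, 0, 0, 0, -14, 45, 0, 0, 0, -22, 45, 0, 0, 0, -22, 45, 0, 0, 0, -22],
)

```text
clock: 9.87
eef_pos: [436.4, 131.0, 238.6]
tool_rot: [-3.141, 0.0, -3.005]
force: [0.2, -0.5, -0.4]
width: 38.3
gripper_force: 0.0
```

```bash
python3 -c "
from h import *
p,d=viewer.get_image('top')
for o in nuts('top',p,d): print(*o)
go(*N['E'],168,8)"
```

```text
red [386.1 251.7] 143 126 [470.5  32.7 196.1] 200.6 rect 470.5 32.0 44.6 11.9 ang 48.1
blue [367.7 201.2] 129 124 [570.2  66.1 196.4] 201.4 rect 570.5 65.7 11.1 45.3 ang -46.1
t 9.92 eef [436.3 131.1 238.5] rpy [-180.     0.  -172.2] | shift cm [0.   0.1  7.05] roll -0.2
q [-0.345  0.344 -0.012  2.027  0.006  0.771  1.347]  F [ 0.42 -0.05  0.72] T [-0.008  0.044 -0.045] tau [0.0204 0.0011 0.0878] w 38.0 gf 0.0
```

>>> arm_command(
  series=[45, 0, 0.1, 1, 0, 45, 0, 0.1, 3, 0, 45, 0, 0.1, 5, 0, 45, 0, 0.1, 6.5, 0, 45, 0, 0.1, 7, 0],
)

```text
clock: 10.33
eef_pos: [434.8, 131.9, 166.6]
tool_rot: [-3.14, -0.004, -3.005]
force: [0.1, -0.2, 0.6]
width: 38.2
gripper_force: 0.0
```

>>> arm_command(
  series=[45, 0, 0, 0, 0, 0, 0, 0, 0, 0, 0, 0, 0, 0, 0, 0, 0, 0, 0, 0, 0, 0, 0, 0, 0],
)

```text
clock: 10.75
eef_pos: [436.7, 133.1, 169.4]
tool_rot: [3.141, 0.002, -3.002]
force: [0.8, 1.7, 3.2]
width: 10.9
gripper_force: 60.6
```

```bash
python3 -c "
from h import *
meas(2)"
```

```text
tau7 moving -0.0138 rest -0.0121 t 10.85 yaw -171.99 moving Tz -0.001 rest Tz 0.043 each [0.042 0.043] F [-0.7  1.4  5.1] eef [436.7 133.1 169.4] q7 1.34 w 11.0
```

>>> arm_command(
  series=[0, 0, 0, 0.01, 2, 0, 0, 0, 0.02, 4, 0, 0, 0, 0.03, 6, 0, 0, 0, 0.05, 8, 0, 0, 0, 0.07, 10],
)

```text
clock: 11.27
eef_pos: [436.7, 133.0, 168.8]
tool_rot: [3.141, 0.002, 3.106]
force: [-1.2, 0.5, 8.3]
width: 10.9
gripper_force: 61.6
```

```bash
python3 -c "
from h import *
meas(2)"
```

```text
tau7 moving 0.1838 rest -0.3085 t 11.37 yaw 177.99 moving Tz 0.144 rest Tz 0.14 each [0.104 0.176] F [-0.8  1.1  7.6] eef [436.7 133.  168.7] q7 1.21 w 10.9
```

>>> arm_command(
  series=[0, 0, 0, 0.01, 1.2, 0, 0, 0, 0.02, 2.4, 0, 0, 0, 0.03, 3.6, 0, 0, 0, 0.04, 4.8, 0, 0, 0, 0.05, 6],
)

```text
clock: 11.78
eef_pos: [436.7, 132.9, 168.3]
tool_rot: [3.14, 0.002, 3.002]
force: [0.3, 0.0, 7.7]
width: 11.5
gripper_force: 61.5
```

```bash
python3 -c "
from h import *
meas(4)"
```

```text
tau7 moving 0.0536 rest -0.1369 t 11.98 yaw 172.04 moving Tz 0.126 rest Tz 0.134 each [0.192 0.155 0.053 0.138] F [-0.6  0.5  7.7] eef [436.7 132.9 168.2] q7 1.13 w 10.9
```

>>> arm_command(
  series=[0, 0, 0, 0.01, 1.2, 0, 0, 0, 0.02, 2.4, 0, 0, 0, 0.03, 3.6, 0, 0, 0, 0.04, 4.8, 0, 0, 0, 0.05, 6],
)

```text
clock: 12.4
eef_pos: [436.7, 132.9, 167.8]
tool_rot: [3.14, 0.002, 2.897]
force: [-0.8, 0.8, 7.8]
width: 11.3
gripper_force: 61.5
```

```bash
python3 -c "
from h import *
meas(4)"
```

```text
tau7 moving 0.0522 rest -0.1375 t 12.6 yaw 166.03 moving Tz 0.158 rest Tz 0.133 each [0.157 0.096 0.149 0.13 ] F [-1.   0.8  7.5] eef [436.7 132.9 167.7] q7 1.06 w 11.3
```

>>> arm_command(
  series=[0, 0, 0, 0.01, 1.2, 0, 0, 0, 0.02, 2.4, 0, 0, 0, 0.03, 3.6, 0, 0, 0, 0.04, 4.8, 0, 0, 0, 0.05, 6],
)

```text
clock: 13.02
eef_pos: [436.7, 132.8, 167.2]
tool_rot: [3.14, 0.002, 2.792]
force: [-0.5, -0.1, 6.6]
width: 10.9
gripper_force: 61.5
```

```bash
python3 -c "
from h import *
meas(4)"
```

```text
tau7 moving 0.0509 rest -0.138 t 13.22 yaw 160.03 moving Tz 0.167 rest Tz 0.133 each [0.112 0.12  0.123 0.176] F [-1.   0.7  7.3] eef [436.7 132.8 167.2] q7 0.98 w 11.2
```

Still loose. Continuing.

>>> arm_command(
  series=[0, 0, 0, 0.01, 1.2, 0, 0, 0, 0.02, 2.4, 0, 0, 0, 0.03, 3.6, 0, 0, 0, 0.04, 4.8, 0, 0, 0, 0.05, 6],
)

```text
clock: 13.63
eef_pos: [436.7, 132.8, 166.7]
tool_rot: [3.14, 0.001, 2.687]
force: [-1.0, 0.2, 7.1]
width: 11.2
gripper_force: 61.5
```

```bash
python3 -c "
from h import *
meas(4)"
```

```text
tau7 moving 0.0497 rest -0.1385 t 13.83 yaw 154.03 moving Tz 0.114 rest Tz 0.148 each [0.161 0.14  0.118 0.171] F [-1.1  0.5  7.3] eef [436.6 132.8 166.7] q7 0.9 w 11.1
```

>>> arm_command(
  series=[0, 0, 0, 0.01, 1.2, 0, 0, 0, 0.02, 2.4, 0, 0, 0, 0.03, 3.6, 0, 0, 0, 0.04, 4.8, 0, 0, 0, 0.05, 6],
)

```text
clock: 14.25
eef_pos: [436.6, 132.7, 166.2]
tool_rot: [3.14, 0.001, 2.583]
force: [-0.8, -0.2, 7.5]
width: 11.5
gripper_force: 61.5
```

```bash
python3 -c "
from h import *
meas(4)"
```

```text
tau7 moving 0.0483 rest -0.1395 t 14.45 yaw 148.03 moving Tz 0.1 rest Tz 0.141 each [0.121 0.147 0.125 0.171] F [-0.8  0.1  7.4] eef [436.6 132.7 166.2] q7 0.82 w 10.8
```

>>> arm_command(
  series=[0, 0, 0, 0.01, 1.2, 0, 0, 0, 0.02, 2.4, 0, 0, 0, 0.03, 3.6, 0, 0, 0, 0.04, 4.8, 0, 0, 0, 0.05, 6],
)

```text
clock: 14.87
eef_pos: [436.6, 132.7, 165.7]
tool_rot: [3.14, 0.001, 2.478]
force: [-0.8, 0.5, 7.5]
width: 10.9
gripper_force: 61.6
```

```bash
python3 -c "
from h import *
meas(4)"
```

```text
tau7 moving 0.0361 rest -0.1513 t 15.07 yaw 142.03 moving Tz 0.156 rest Tz 0.124 each [0.112 0.124 0.131 0.128] F [-0.4 -0.1  7.7] eef [436.6 132.7 165.7] q7 0.75 w 10.9
```

>>> arm_command(
  series=[0, 0, 0, 0.01, 1.2, 0, 0, 0, 0.02, 2.4, 0, 0, 0, 0.03, 3.6, 0, 0, 0, 0.04, 4.8, 0, 0, 0, 0.05, 6],
)

```text
clock: 15.48
eef_pos: [436.5, 132.6, 165.3]
tool_rot: [3.14, 0.001, 2.373]
force: [-1.4, 0.2, 8.9]
width: 11.1
gripper_force: 61.7
```

```bash
python3 -c "
from h import *
meas(4)"
```

```text
tau7 moving 0.0204 rest -0.1663 t 15.68 yaw 136.03 moving Tz 0.198 rest Tz 0.189 each [0.177 0.176 0.195 0.209] F [-1.1 -0.3  8.8] eef [436.6 132.7 165.3] q7 0.67 w 11.1
```

>>> arm_command(
  series=[0, 0, 0, 0.01, 0.6, 0, 0, 0, 0.01, 1.2, 0, 0, 0, 0.02, 1.8, 0, 0, 0, 0.02, 2.4, 0, 0, 0, 0.03, 3],
)

```text
clock: 16.1
eef_pos: [436.6, 132.6, 165.0]
tool_rot: [3.14, 0.001, 2.321]
force: [-1.8, -0.2, 8.9]
width: 10.8
gripper_force: 61.8
```

```bash
python3 -c "
from h import *
meas(4)"
```

```text
tau7 moving -0.0801 rest -0.1719 t 16.3 yaw 133.04 moving Tz 0.149 rest Tz 0.16 each [0.172 0.175 0.151 0.141] F [-0.9 -0.3  9.1] eef [436.5 132.6 165. ] q7 0.63 w 11.4
```

>>> arm_command(
  series=[45, 0, 0, 0, 0, 45, 0, 0, 0, 0, 45, 0, 0, -2, 0, 45, 0, 0, -5, 0, 45, 0, 0, -7.5, 0],
)

```text
clock: 16.72
eef_pos: [435.5, 132.1, 239.8]
tool_rot: [-3.14, -0.0, 2.321]
force: [0.6, 0.5, -0.9]
width: 38.5
gripper_force: 0.0
```

>>> arm_command(
  series=[45, -0.9, 2, 0, 7, 45, -1.8, 4, 0, 14, 45, -2.7, 6, 0, 21, 45, -3.6, 8, 0, 28, 45, -4.4, 9.6, 0, 35],
)

```text
clock: 17.13
eef_pos: [537.4, 166.5, 238.8]
tool_rot: [3.141, 0.0, 1.705]
force: [0.0, -0.1, -0.0]
width: 38.7
gripper_force: 0.0
```

>>> arm_command(
  series=[45, 0, 0, 0, 7, 45, 0, 0, 0, 14, 45, 0, 0, 0, 21, 45, 0, 0, 0, 28, 45, 0, 0, 0, 35],
)

```text
clock: 17.55
eef_pos: [535.8, 165.7, 238.6]
tool_rot: [-3.141, 0.001, 1.093]
force: [0.7, 0.2, -1.1]
width: 38.4
gripper_force: 0.0
```

>>> arm_command(
  series=[45, 0, 0, 0, 7, 45, 0, 0, 0, 14, 45, 0, 0, 0, 14, 45, 0, 0, 0, 14, 45, 0, 0, 0, 14],
)

```text
clock: 17.97
eef_pos: [536.0, 165.9, 238.8]
tool_rot: [-3.141, 0.0, 0.858]
force: [0.3, 0.2, 0.4]
width: 38.6
gripper_force: 0.0
```

```bash
sed -i 's/X\[...,1\]<150/X[...,1]<200/' h.py; python3 -c "
from h import *
for n in('top','scene'):
  p,d=viewer.get_image(n)
  for o in nuts(n,p,d): print(n,*o)
p=np.load('pics/top0c.npy');d=np.load('pics/top0.npy')
for o in nuts('top',p,d):print('old',*o)
go(*N['A'],165,48)"
```

```text
top red [386.1 251.6] 141 127 [470.7  33.1 196.3] 200.5 rect 470.5 32.2 44.5 11.9 ang 47.5
top blue [367.6 201.2] 131 120 [570.2  65.9 196.1] 201.8 rect 570.3 65.9 11.1 44.6 ang -46.2
scene red [303.8 172.3] 23 23 [546.  178.4 194.8] 196.6 rect 546.2 178.3 11.5 8.9 ang 41.3
scene red [300.  183.9] 23 23 [526.1 154.4 194.9] 197.7 rect 526.6 155.3 15.4 7.0 ang 45.7
scene red [304.4 235.8] 42 42 [478.   41.4 194.7] 196.6 rect 477.4 41.2 18.8 9.3 ang 44.6
scene red [300.1 247.7] 52 52 [460.6  22.7 194.6] 196.6 rect 460.5 22.4 18.7 8.4 ang 48.5
old red [317.3 219.4] 129 117 [536.9 166.1 196. ] 199.9 rect 537.0 166.1 43.8 11.9 ang 50.1
old red [386.  251.7] 144 125 [470.7  33.2 196.1] 200.1 rect 470.6 32.1 44.7 12.0 ang 48.2
old blue [367.3 201.2] 156 130 [570.1  66.5 199.8] 205.1 rect 570.3 65.8 44.1 11.5 ang 6.9
old blue [335.7 270.3] 149 126 [437.1 132.6 200.4] 205.9 rect 436.7 132.1 44.7 11.8 ang 8.3
t 18.07 eef [536.1 165.8 239. ] rpy [-180.    -0.    49.1] | shift cm [0.07 0.   7.4 ] roll 1.1
q [-0.803  0.585  0.72   1.773 -0.461  0.959 -0.608]  F [-0.82 -0.59 -0.29] T [-0.046 -0.     0.045] tau [0.011  0.0038 0.0163] w 38.1 gf 0.0
```

>>> arm_command(
  series=[45, 0.07, 0, 1, -0.5, 45, 0.07, 0, 3, -0.5, 45, 0.07, 0, 5, -0.5, 45, 0.07, 0, 6.7, -0.5, 45, 0.07, 0, 7.3, -0.5],
)

```text
clock: 18.48
eef_pos: [534.8, 166.2, 163.2]
tool_rot: [-3.139, 0.004, 0.865]
force: [-0.4, -0.3, -0.3]
width: 38.0
gripper_force: 0.0
```

>>> arm_command(
  series=[45, 0, 0, 0, 0, 0, 0, 0, 0, 0, 0, 0, 0, 0, 0, 0, 0, 0, 0, 0, 0, 0, 0, 0, 0],
)

```text
clock: 18.9
eef_pos: [536.8, 166.8, 167.0]
tool_rot: [-3.142, -0.001, 0.864]
force: [-1.4, 1.0, 4.8]
width: 11.3
gripper_force: 60.1
```

```bash
python3 -c "
from h import *
meas(2)"
```

```text
tau7 moving 0.0265 rest 0.0259 t 19.0 yaw 49.52 moving Tz 0.013 rest Tz -0.042 each [-0.024 -0.059] F [-2.5  1.   5.6] eef [536.9 166.8 167. ] q7 -0.53 w 10.9
```

>>> arm_command(
  series=[0, 0, 0, 0, 1.2, 0, 0, 0, 0, 2.4, 0, 0, 0, 0, 3.6, 0, 0, 0, 0, 4.8, 0, 0, 0, 0, 6],
)

```text
clock: 19.42
eef_pos: [536.9, 166.8, 167.0]
tool_rot: [-3.141, -0.001, 0.759]
force: [-2.2, 0.2, 5.3]
width: 11.4
gripper_force: 60.6
```

```bash
python3 -c "
from h import *
meas(4)"
```

```text
tau7 moving 0.0246 rest -0.1753 t 19.62 yaw 43.57 moving Tz 0.154 rest Tz 0.201 each [0.208 0.208 0.218 0.173] F [-2.8  0.4  6.7] eef [536.9 166.8 167. ] q7 -0.61 w 11.4
```

>>> arm_command(
  series=[0, 0, 0, 0, 0.6, 0, 0, 0, 0.01, 1.2, 0, 0, 0, 0.01, 1.8, 0, 0, 0, 0.02, 2.4, 0, 0, 0, 0.02, 3],
)

```text
clock: 20.03
eef_pos: [536.8, 166.8, 166.8]
tool_rot: [-3.141, -0.001, 0.708]
force: [-2.9, -0.1, 6.8]
width: 11.5
gripper_force: 60.6
```

```bash
python3 -c "
from h import *
meas(4)"
```

```text
tau7 moving -0.0902 rest -0.1897 t 20.23 yaw 40.58 moving Tz 0.24 rest Tz 0.198 each [0.19  0.195 0.153 0.253] F [-2.8  1.   6.7] eef [536.9 166.8 166.7] q7 -0.65 w 11.3
```

>>> arm_command(
  series=[45, 0, 0, 0, 0, 45, 0, 0, 0, 0, 45, 0, 0, -2, 0, 45, 0, 0, -5, 0, 45, 0, 0, -7.3, 0],
)

```text
clock: 20.65
eef_pos: [537.0, 165.9, 240.0]
tool_rot: [3.14, -0.0, 0.706]
force: [0.7, 0.6, 0.5]
width: 38.6
gripper_force: 0.0
```

>>> arm_command(
  series=[45, -2.8, 1.2, 0, -1.5, 45, -5.6, 2.4, 0, -3, 45, -8.4, 3.6, 0, -4.5, 45, -11.2, 4.8, 0, -6, 45, -13.8, 5.9, 0, -7.4],
)

```text
clock: 21.07
eef_pos: [469.4, 30.2, 238.9]
tool_rot: [3.141, -0.0, 0.837]
force: [0.5, -0.7, 0.8]
width: 38.7
gripper_force: 0.0
```

>>> arm_command(
  series=[45, 0, 0, 0, 0, 45, 0, 0, 0, 0, 45, 0, 0, 0, 0, 45, 0, 0, 0, 0, 45, 0, 0, 0, 0],
)

```text
clock: 21.48
eef_pos: [470.6, 32.9, 238.6]
tool_rot: [3.141, 0.0, 0.838]
force: [-0.1, 1.0, 0.1]
width: 38.4
gripper_force: 0.0
```

```bash
python3 -c "
from h import *
p,d=viewer.get_image('top')
for o in nuts('top',p,d): print(*o)
go(*N['B'],166,48)"
```

```text
red [317.3 219.4] 121 117 [536.6 166.2 195.9] 200.1 rect 536.9 166.3 43.0 11.2 ang 43.9
red [378.6 245.9] 19 17 [482.4  47.8 194.5] 197.4 rect 482.2 48.2 5.3 11.7 ang -10.4
blue [367.7 201.2] 132 124 [570.2  66.1 196.2] 200.0 rect 570.4 65.8 11.1 44.5 ang -46.2
blue [335.7 270.2] 139 124 [436.6 132.5 196.1] 200.8 rect 436.2 132.0 12.1 43.0 ang -41.4
t 21.53 eef [470.4  32.8 238.6] rpy [180.   0.  48.] | shift cm [-0.09  0.07  7.26] roll 0.0
q [-0.659  0.456  0.757  2.002 -0.417  0.842 -0.401]  F [ 0.61 -0.29 -0.02] T [ 0.011 -0.032  0.048] tau [ 0.0118 -0.0025 -0.0028] w 38.6 gf 0.0
```

>>> arm_command(
  series=[45, -0.05, 0.07, 1, 0, 45, -0.05, 0.07, 3, 0, 45, -0.05, 0.07, 5, 0, 45, -0.05, 0.07, 6.7, 0, 45, -0.05, 0.07, 7.2, 0],
)

```text
clock: 21.95
eef_pos: [468.5, 31.4, 164.1]
tool_rot: [-3.139, 0.004, 0.837]
force: [-0.8, 0.1, -0.0]
width: 38.7
gripper_force: 0.0
```

>>> arm_command(
  series=[45, 0, 0, 0, 0, 0, 0, 0, 0, 0, 0, 0, 0, 0, 0, 0, 0, 0, 0, 0, 0, 0, 0, 0, 0],
)

```text
clock: 22.37
eef_pos: [469.6, 32.1, 167.5]
tool_rot: [-3.139, -0.001, 0.837]
force: [-4.9, 2.1, 4.8]
width: 11.1
gripper_force: 59.8
```

```bash
python3 -c "
from h import *
meas(2)"
```

```text
tau7 moving -0.0004 rest -0.0028 t 22.47 yaw 47.96 moving Tz 0.039 rest Tz -0.019 each [-0.022 -0.016] F [-4.   3.3  5.9] eef [469.6  32.1 167.5] q7 -0.29 w 10.8
```

>>> arm_command(
  series=[0, 0, 0, 0, 1.2, 0, 0, 0, 0, 2.4, 0, 0, 0, 0, 3.6, 0, 0, 0, 0, 4.8, 0, 0, 0, 0, 6],
)

```text
clock: 22.88
eef_pos: [469.6, 32.1, 167.5]
tool_rot: [-3.139, -0.001, 0.732]
force: [-4.1, 3.7, 7.0]
width: 11.3
gripper_force: 60.1
```

```bash
python3 -c "
from h import *
meas(4)"
```

```text
tau7 moving 0.0028 rest -0.1833 t 23.08 yaw 42.0 moving Tz 0.199 rest Tz 0.166 each [0.154 0.173 0.125 0.213] F [-4.2  3.2  7. ] eef [469.5  32.2 167.4] q7 -0.37 w 10.9
```

>>> arm_command(
  series=[0, 0, 0, 0.01, 1.2, 0, 0, 0, 0.02, 2.4, 0, 0, 0, 0.03, 3.6, 0, 0, 0, 0.04, 4.8, 0, 0, 0, 0.05, 6],
)

```text
clock: 23.5
eef_pos: [469.5, 32.2, 167.0]
tool_rot: [-3.139, -0.0, 0.627]
force: [-3.3, 3.4, 8.1]
width: 10.8
gripper_force: 60.3
```

```bash
python3 -c "
from h import *
meas(4)"
```

```text
tau7 moving -0.015 rest -0.2014 t 23.7 yaw 36.0 moving Tz 0.174 rest Tz 0.164 each [0.126 0.214 0.164 0.151] F [-4.1  3.6  7.6] eef [469.5  32.2 167. ] q7 -0.44 w 11.2
```

>>> arm_command(
  series=[0, 0, 0, 0.01, 1.2, 0, 0, 0, 0.02, 2.4, 0, 0, 0, 0.03, 3.6, 0, 0, 0, 0.04, 4.8, 0, 0, 0, 0.05, 6],
)

```text
clock: 24.12
eef_pos: [469.5, 32.2, 166.6]
tool_rot: [-3.139, -0.0, 0.523]
force: [-4.6, 3.0, 8.6]
width: 10.8
gripper_force: 60.5
```

```bash
python3 -c "
from h import *
meas(4)"
```

```text
tau7 moving -0.0316 rest -0.2182 t 24.32 yaw 30.01 moving Tz 0.207 rest Tz 0.193 each [0.158 0.238 0.198 0.177] F [-4.7  3.3  8.2] eef [469.5  32.2 166.5] q7 -0.52 w 11.0
```

>>> arm_command(
  series=[0, 0, 0, 0.01, 1.2, 0, 0, 0, 0.02, 2.4, 0, 0, 0, 0.03, 3.6, 0, 0, 0, 0.04, 4.8, 0, 0, 0, 0.05, 6],
)

```text
clock: 24.73
eef_pos: [469.5, 32.2, 166.1]
tool_rot: [-3.139, 0.0, 0.418]
force: [-5.5, 3.0, 9.6]
width: 11.1
gripper_force: 60.6
```

```bash
python3 -c "
from h import *
meas(4)"
```

```text
tau7 moving -0.0489 rest -0.2366 t 24.93 yaw 24.01 moving Tz 0.198 rest Tz 0.243 each [0.239 0.225 0.247 0.259] F [-4.8  3.3  9.3] eef [469.5  32.2 166.1] q7 -0.6 w 11.0
```

>>> arm_command(
  series=[0, 0, 0, 0.01, 0.6, 0, 0, 0, 0.01, 1.2, 0, 0, 0, 0.01, 1.8, 0, 0, 0, 0.02, 2.4, 0, 0, 0, 0.02, 3],
)

```text
clock: 25.35
eef_pos: [469.5, 32.3, 165.9]
tool_rot: [-3.139, 0.0, 0.366]
force: [-5.0, 4.3, 8.4]
width: 10.9
gripper_force: 60.6
```

```bash
python3 -c "
from h import *
meas(4)
go(*N['D'],240,133.5)"
```

```text
tau7 moving -0.1526 rest -0.249 t 25.55 yaw 21.02 moving Tz 0.251 rest Tz 0.242 each [0.208 0.244 0.249 0.269] F [-5.   3.7  9.5] eef [469.5  32.2 165.9] q7 -0.64 w 11.1
t 25.55 eef [469.5  32.2 165.9] rpy [-179.8    0.    21. ] | shift cm [10.67  0.48 -7.41] roll 67.5
q [-0.647  0.601  0.786  2.086 -0.657  0.719 -0.635]  F [-4.68  2.8   8.82] T [0.649 0.992 0.269] tau [-0.132  -1.9677 -0.249 ] w 11.1 gf 60.58510422706604
```

>>> arm_command(
  series=[45, 0, 0, 0, 0, 45, 0, 0, 0, 0, 45, 0, 0, -2, 0, 45, 0, 0, -5, 0, 45, 0, 0, -7.4, 0],
)

```text
clock: 25.97
eef_pos: [470.9, 30.1, 240.5]
tool_rot: [3.14, -0.001, 0.364]
force: [0.4, -0.3, 0.1]
width: 37.9
gripper_force: 0.0
```

>>> arm_command(
  series=[45, 2.2, 0.1, 0, 7, 45, 4.4, 0.2, 0, 14, 45, 6.6, 0.3, 0, 21, 45, 8.8, 0.4, 0, 28, 45, 10.7, 0.5, 0, 35],
)

```text
clock: 26.38
eef_pos: [574.0, 64.9, 239.4]
tool_rot: [3.141, -0.002, -0.251]
force: [-0.0, -0.9, -0.5]
width: 38.6
gripper_force: 0.0
```

>>> arm_command(
  series=[45, 0, 0, 0, 7, 45, 0, 0, 0, 14, 45, 0, 0, 0, 21, 45, 0, 0, 0, 28, 45, 0, 0, 0, 32.5],
)

```text
clock: 26.8
eef_pos: [572.6, 64.2, 239.1]
tool_rot: [3.141, -0.002, -0.819]
force: [-0.0, 0.2, 0.5]
width: 38.4
gripper_force: 0.0
```

>>> arm_command(
  series=[45, 0, 0, 0, 0, 45, 0, 0, 0, 0, 45, 0, 0, 0, 0, 45, 0, 0, 0, 0, 45, 0, 0, 0, 0],
)

```text
clock: 27.22
eef_pos: [572.1, 64.5, 239.3]
tool_rot: [-3.141, -0.0, -0.812]
force: [-0.1, 0.6, 0.2]
width: 38.7
gripper_force: 0.0
```

```bash
python3 -c "
from h import *
go(571.2,65.5,165,-46.5)"
```

```text
t 27.22 eef [572.1  64.5 239.3] rpy [-180.    -0.   -46.5] | shift cm [-0.13 -0.01  7.43] roll -0.0
q [-0.801  0.799  1.179  1.739 -0.801  1.173 -1.769]  F [-0.07  0.59  0.2 ] T [-0.008  0.059 -0.021] tau [ 0.0117 -0.0043  0.0092] w 38.7 gf 0.0
```

>>> arm_command(
  series=[45, -0.13, 0, 1, 0, 45, -0.13, 0, 3, 0, 45, -0.13, 0, 5, 0, 45, -0.13, 0, 6.8, 0, 45, -0.13, 0, 7.3, 0],
)

```text
clock: 27.63
eef_pos: [569.1, 66.2, 162.9]
tool_rot: [3.138, 0.004, -0.813]
force: [-0.5, 0.4, -0.0]
width: 38.2
gripper_force: 0.0
```

>>> arm_command(
  series=[45, 0, 0, 0, 0, 0, 0, 0, 0, 0, 0, 0, 0, 0, 0, 0, 0, 0, 0, 0, 0, 0, 0, 0, 0],
)

```text
clock: 28.05
eef_pos: [571.4, 65.0, 167.2]
tool_rot: [-3.141, -0.001, -0.813]
force: [-1.3, 0.1, 3.3]
width: 11.0
gripper_force: 60.2
```

```bash
python3 -c "
from h import *
meas(2)"
```

```text
tau7 moving -0.0756 rest -0.0747 t 28.15 yaw -46.6 moving Tz 0.064 rest Tz 0.044 each [0.052 0.037] F [-1.9 -1.6  5.7] eef [571.5  65.  167.2] q7 -1.69 w 10.7
```

>>> arm_command(
  series=[0, 0, 0, 0, 1.2, 0, 0, 0, 0, 2.4, 0, 0, 0, 0, 3.6, 0, 0, 0, 0, 4.8, 0, 0, 0, 0, 6],
)

```text
clock: 28.57
eef_pos: [571.3, 65.0, 167.0]
tool_rot: [-3.141, -0.001, -0.919]
force: [-0.7, -1.1, 5.0]
width: 11.2
gripper_force: 60.7
```

```bash
python3 -c "
from h import *
meas(4); st()"
```

```text
tau7 moving 0.0214 rest -0.1947 t 28.77 yaw -52.58 moving Tz 0.177 rest Tz 0.187 each [0.174 0.184 0.182 0.21 ] F [-2.1 -1.1  5.5] eef [571.3  65.  167. ] q7 -1.78 w 10.8
q [-0.774  0.888  1.121  1.816 -0.922  1.069 -1.78 ]  F [-2.11 -0.7   4.84] T [-0.261  0.353  0.21 ] tau [-0.7155 -0.2062 -0.1947] w 10.8 gf 60.6633996963501
```

>>> arm_command(
  series=[45, 0, 0, 0, 0, 45, 0, 0, 0, 0, 45, 0, 0, -2, 0, 45, 0, 0, -5, 0, 45, 0, 0, -7.3, 0],
)

```text
clock: 29.18
eef_pos: [571.2, 65.6, 240.2]
tool_rot: [3.141, -0.0, -0.918]
force: [-0.2, 0.3, -0.6]
width: 38.4
gripper_force: 0.0
```

>>> arm_command(
  series=[45, -2.7, 1.3, 0, -2, 45, -5.4, 2.6, 0, -4, 45, -8.1, 3.9, 0, -6, 45, -10.8, 5.2, 0, -8, 45, -13.5, 6.6, 0, -10.2],
)

```text
clock: 29.6
eef_pos: [435.5, 133.5, 238.9]
tool_rot: [-3.141, 0.0, -0.738]
force: [0.4, 0.4, 0.7]
width: 38.5
gripper_force: 0.0
```

>>> arm_command(
  series=[45, 0, 0, 0, 0, 45, 0, 0, 0, 0, 45, 0, 0, 0, 0, 45, 0, 0, 0, 0, 45, 0, 0, 0, 0],
)

```text
clock: 30.02
eef_pos: [437.7, 131.9, 239.2]
tool_rot: [-3.141, -0.001, -0.741]
force: [0.1, -0.5, -0.3]
width: 38.5
gripper_force: 0.0
```

```bash
python3 -c "
from h import *
for n in('top','scene'):
  p,d=viewer.get_image(n)
  for o in nuts(n,p,d): print(n,*o)
go(436.6,132.5,165,-41.4)"
```

```text
top red [317.2 219.3] 120 113 [536.8 166.4 196. ] 200.7 rect 536.8 166.3 42.9 11.1 ang 44.6
top red [386.  251.9] 144 119 [469.7  32.4 194.5] 200.8 rect 470.0 32.0 44.3 11.0 ang 27.4
top blue [367.7 201.4] 122 120 [569.7  66.5 195.8] 200.6 rect 570.5 65.6 11.1 44.9 ang -46.4
scene red [302.  178.6] 78 78 [535.6 165.4 194.5] 198.8 rect 535.0 165.2 43.7 11.0 ang 47.1
scene red [296.7 249.5] 30 30 [454.5  23.  193.3] 195.9 rect 455.3 22.5 12.2 8.3 ang 12.5
scene blue [337.9 205.6] 39 39 [560.4  73.9 194.3] 196.7 rect 561.3 73.6 10.7 19.0 ang -43.6
scene blue [251.7 208.3] 23 23 [425.3 142.6 194.5] 197.9 rect 425.8 141.9 7.9 15.0 ang -38.4
scene blue [350.8 208.5] 42 42 [576.8  56.8 194.2] 197.8 rect 576.8 56.1 11.2 19.3 ang -51.0
t 30.12 eef [437.4 131.9 239.1] rpy [180.   -0.  -42.5] | shift cm [-0.09  0.01  7.41] roll -1.1
q [-1.135  0.65   1.257  2.042 -0.744  1.015 -1.81 ]  F [-0.21 -0.63  0.13] T [-0.016  0.044  0.035] tau [ 0.006  -0.0017 -0.0001] w 38.5 gf 0.0
```

>>> arm_command(
  series=[45, -0.09, 0, 1, -1, 45, -0.09, 0, 3, -1, 45, -0.09, 0, 5, -1, 45, -0.09, 0, 6.8, -1, 45, -0.09, 0, 7.3, -1],
)

```text
clock: 30.53
eef_pos: [435.0, 132.8, 164.1]
tool_rot: [3.139, 0.002, -0.723]
force: [-0.0, -0.3, 0.6]
width: 38.5
gripper_force: 0.0
```

>>> arm_command(
  series=[45, 0, 0, 0, 0, 0, 0, 0, 0, 0, 0, 0, 0, 0, 0, 0, 0, 0, 0, 0, 0, 0, 0, 0, 0],
)

```text
clock: 30.95
eef_pos: [436.6, 132.7, 167.1]
tool_rot: [-3.141, -0.001, -0.723]
force: [0.1, -2.2, 5.0]
width: 11.2
gripper_force: 60.4
```

```bash
python3 -c "
from h import *
meas(2)"
```

```text
tau7 moving 0.0099 rest 0.0108 t 31.05 yaw -41.41 moving Tz -0.019 rest Tz -0.004 each [-0.034  0.026] F [-1.4 -2.4  6.4] eef [436.6 132.7 167. ] q7 -1.67 w 11.4
```

>>> arm_command(
  series=[0, 0, 0, 0, 1.2, 0, 0, 0, 0, 2.4, 0, 0, 0, 0, 3.6, 0, 0, 0, 0, 4.8, 0, 0, 0, 0, 6],
)

```text
clock: 31.47
eef_pos: [436.5, 132.7, 167.0]
tool_rot: [-3.141, -0.001, -0.828]
force: [-1.3, -2.1, 6.2]
width: 11.2
gripper_force: 60.7
```

```bash
python3 -c "
from h import *
meas(4); st()"
```

```text
tau7 moving 0.0197 rest -0.1809 t 31.67 yaw -47.37 moving Tz 0.237 rest Tz 0.176 each [0.172 0.154 0.185 0.194] F [-1.3 -2.4  6.7] eef [436.6 132.7 167. ] q7 -1.76 w 11.0
q [-1.053  0.744  1.138  2.126 -0.914  0.889 -1.756]  F [-1.1  -2.16  6.71] T [-0.423  0.223  0.194] tau [-0.7927  0.1133 -0.1809] w 11.0 gf 60.66626787185669
```

>>> arm_command(
  series=[0, 0, 0, 0, 0.6, 0, 0, 0, 0.01, 1.2, 0, 0, 0, 0.01, 1.8, 0, 0, 0, 0.02, 2.4, 0, 0, 0, 0.02, 3],
)

```text
clock: 32.08
eef_pos: [436.5, 132.7, 166.8]
tool_rot: [-3.141, -0.001, -0.88]
force: [-2.0, -2.4, 5.9]
width: 11.2
gripper_force: 60.7
```

```bash
python3 -c "
from h import *
meas(4); go(537,166.5,240,44.5)"
```

```text
tau7 moving -0.0892 rest -0.192 t 32.28 yaw -50.37 moving Tz 0.187 rest Tz 0.207 each [0.178 0.236 0.203 0.211] F [-1.5 -2.4  6.8] eef [436.5 132.7 166.8] q7 -1.8 w 11.3
t 32.28 eef [436.5 132.7 166.8] rpy [-1.80e+02 -1.00e-01 -5.04e+01] | shift cm [ 3.81 -9.9  -7.32] roll 85.1
q [-1.057  0.753  1.151  2.126 -0.923  0.898 -1.798]  F [-1.95 -2.27  6.57] T [-0.596  0.269  0.211] tau [-0.8437  0.1231 -0.192 ] w 11.3 gf 60.682416558265686
```

>>> arm_command(
  series=[45, 0, 0, 0, 0, 45, 0, 0, 0, 0, 45, 0, 0, -2, 0, 45, 0, 0, -5, 0, 45, 0, 0, -7.3, 0],
)

```text
clock: 32.7
eef_pos: [435.9, 133.3, 240.0]
tool_rot: [3.141, -0.0, -0.88]
force: [1.2, 0.3, -0.4]
width: 38.5
gripper_force: 0.0
```

>>> arm_command(
  series=[45, 0.8, -2, 0, -7, 45, 1.6, -4, 0, -14, 45, 2.4, -6, 0, -21, 45, 3.2, -8, 0, -28, 45, 3.8, -9.9, 0, -35],
)

```text
clock: 33.12
eef_pos: [537.5, 168.0, 239.0]
tool_rot: [-3.141, -0.0, -0.262]
force: [0.1, -0.4, 0.2]
width: 38.9
gripper_force: 0.0
```

>>> arm_command(
  series=[45, 0, 0, 0, -7, 45, 0, 0, 0, -14, 45, 0, 0, 0, -21, 45, 0, 0, 0, -28, 45, 0, 0, 0, -35],
)

```text
clock: 33.53
eef_pos: [536.3, 167.6, 238.8]
tool_rot: [-3.141, 0.0, 0.349]
force: [-0.1, -0.1, -0.7]
width: 38.5
gripper_force: 0.0
```

>>> arm_command(
  series=[45, 0, 0, 0, -7, 45, 0, 0, 0, -14, 45, 0, 0, 0, -21, 45, 0, 0, 0, -25, 45, 0, 0, 0, -25],
)

```text
clock: 33.95
eef_pos: [536.3, 167.5, 239.0]
tool_rot: [-3.141, -0.001, 0.78]
force: [0.7, -0.6, -0.1]
width: 38.2
gripper_force: 0.0
```

```bash
python3 -c "
from h import *
go(536.9,166.6,165,44.8)"
```

```text
t 33.95 eef [536.3 167.5 239. ] rpy [-179.9   -0.    44.7] | shift cm [-0.03  0.11  7.4 ] roll -0.1
q [-0.802  0.584  0.715  1.772 -0.459  0.959 -0.689]  F [ 0.72 -0.57 -0.07] T [-0.014  0.008 -0.015] tau [ 0.1322 -0.0449  0.6276] w 38.2 gf 0.0
```

>>> arm_command(
  series=[45, -0.03, 0.11, 1, 0, 45, -0.03, 0.11, 3, 0, 45, -0.03, 0.11, 5, 0, 45, -0.03, 0.11, 6.8, 0, 45, -0.03, 0.11, 7.3, 0],
)

```text
clock: 34.37
eef_pos: [534.9, 166.0, 162.6]
tool_rot: [-3.139, 0.005, 0.777]
force: [-0.4, 0.3, 1.1]
width: 38.6
gripper_force: 0.0
```

>>> arm_command(
  series=[45, 0, 0, 0, 0, 0, 0, 0, 0, 0, 0, 0, 0, 0, 0, 0, 0, 0, 0, 0, 0, 0, 0, 0, 0],
)

```text
clock: 34.78
eef_pos: [537.1, 167.0, 166.9]
tool_rot: [-3.141, -0.002, 0.779]
force: [-1.9, 1.9, 2.4]
width: 11.3
gripper_force: 60.2
```

>>> arm_command(
  series=[0, 0, 0, 0, 1.2, 0, 0, 0, 0, 2.4, 0, 0, 0, 0, 3.6, 0, 0, 0, 0, 4.8, 0, 0, 0, 0, 6],
)

```text
clock: 35.2
eef_pos: [537.2, 167.0, 166.7]
tool_rot: [-3.141, -0.001, 0.673]
force: [-2.3, 2.2, 4.9]
width: 11.1
gripper_force: 60.6
```

```bash
python3 -c "
from h import *
meas(3)"
```

```text
tau7 moving -0.0031 rest -0.2236 t 35.35 yaw 38.6 moving Tz 0.224 rest Tz 0.195 each [0.2   0.171 0.215] F [-2.1  1.7  5.6] eef [537.2 166.9 166.7] q7 -0.7 w 11.3
```

>>> arm_command(
  series=[0, 0, 0, 0.01, 1.2, 0, 0, 0, 0.02, 2.4, 0, 0, 0, 0.03, 3.6, 0, 0, 0, 0.04, 4.8, 0, 0, 0, 0.05, 6],
)

```text
clock: 35.77
eef_pos: [537.2, 166.9, 166.3]
tool_rot: [-3.141, -0.001, 0.568]
force: [-2.4, 2.5, 6.7]
width: 11.2
gripper_force: 60.8
```

```bash
python3 -c "
from h import *
meas(3)"
```

```text
tau7 moving -0.0195 rest -0.2399 t 35.92 yaw 32.6 moving Tz 0.252 rest Tz 0.18 each [0.212 0.172 0.155] F [-2.3  2.5  6.4] eef [537.2 166.9 166.3] q7 -0.78 w 11.4
```

>>> arm_command(
  series=[0, 0, 0, 0.01, 1.2, 0, 0, 0, 0.02, 2.4, 0, 0, 0, 0.03, 3.6, 0, 0, 0, 0.04, 4.8, 0, 0, 0, 0.05, 6],
)

```text
clock: 36.33
eef_pos: [537.2, 166.8, 165.8]
tool_rot: [-3.141, -0.001, 0.464]
force: [-2.9, 2.6, 6.8]
width: 11.2
gripper_force: 60.9
```

```bash
python3 -c "
from h import *
meas(4)"
```

```text
tau7 moving -0.0376 rest -0.235 t 36.53 yaw 26.61 moving Tz 0.266 rest Tz 0.229 each [0.226 0.237 0.212 0.239] F [-2.7  2.6  6.7] eef [537.2 166.9 165.8] q7 -0.86 w 11.1
```

>>> arm_command(
  series=[0, 0, 0, 0.01, 1.2, 0, 0, 0, 0.02, 2.4, 0, 0, 0, 0.03, 3.6, 0, 0, 0, 0.04, 4.8, 0, 0, 0, 0.05, 6],
)

```text
clock: 36.95
eef_pos: [537.3, 166.8, 165.4]
tool_rot: [-3.14, -0.001, 0.359]
force: [-2.8, 2.5, 7.8]
width: 10.9
gripper_force: 60.9
```

```bash
python3 -c "
from h import *
meas(4); go(571.3,65.3,240,-46.4)"
```

```text
tau7 moving -0.0556 rest -0.2536 t 37.15 yaw 20.62 moving Tz 0.23 rest Tz 0.245 each [0.264 0.229 0.237 0.248] F [-2.5  2.6  7.6] eef [537.3 166.8 165.4] q7 -0.94 w 11.1
t 37.15 eef [537.3 166.8 165.4] rpy [-1.799e+02 -1.000e-01  2.060e+01] | shift cm [-0.39 10.7  -7.46] roll 67.0
q [-0.815  0.709  0.761  1.848 -0.643  0.848 -0.941]  F [-2.7   2.7   7.87] T [0.453 0.598 0.248] tau [ 0.1599 -1.0786 -0.2536] w 11.1 gf 60.90232014656067
```

>>> arm_command(
  series=[45, 0, 0, 0, 0, 45, 0, 0, 0, 0, 45, 0, 0, -2, 0, 45, 0, 0, -5, 0, 45, 0, 0, -7.4, 0],
)

```text
clock: 37.57
eef_pos: [537.4, 165.2, 239.5]
tool_rot: [3.14, -0.0, 0.358]
force: [-0.0, 1.0, 0.9]
width: 38.6
gripper_force: 0.0
```

>>> arm_command(
  series=[45, -0.1, 2.2, 0, 7, 45, -0.2, 4.4, 0, 14, 45, -0.3, 6.6, 0, 21, 45, -0.4, 8.8, 0, 28, 45, -0.4, 10.7, 0, 35],
)

```text
clock: 37.98
eef_pos: [571.4, 62.3, 238.7]
tool_rot: [3.141, -0.001, -0.259]
force: [1.1, 0.0, 0.1]
width: 38.5
gripper_force: 0.0
```

>>> arm_command(
  series=[45, 0, 0, 0, 7, 45, 0, 0, 0, 14, 45, 0, 0, 0, 21, 45, 0, 0, 0, 28, 45, 0, 0, 0, 32],
)

```text
clock: 38.4
eef_pos: [571.2, 63.9, 238.2]
tool_rot: [3.141, -0.001, -0.817]
force: [-0.6, 0.4, -0.3]
width: 38.6
gripper_force: 0.0
```

>>> arm_command(
  series=[45, 0, 0, 0, 0, 45, 0, 0, 0, 0, 45, 0, 0, 0, 0, 45, 0, 0, 0, 0, 45, 0, 0, 0, 0],
)

```text
clock: 38.82
eef_pos: [571.0, 64.5, 238.5]
tool_rot: [-3.141, 0.0, -0.809]
force: [0.1, -0.2, 0.2]
width: 38.4
gripper_force: 0.0
```

```bash
python3 -c "
from h import *
go(571.3,65.2,165,-46.4)"
```

```text
t 38.82 eef [571.   64.5 238.5] rpy [-180.     0.   -46.4] | shift cm [-0.03 -0.07  7.35] roll 0.0
q [-0.789  0.775  1.137  1.743 -0.771  1.146 -1.793]  F [ 0.07 -0.17  0.15] T [-0.004 -0.058 -0.01 ] tau [ 0.0134 -0.0025  0.0074] w 38.4 gf 0.0
```

>>> arm_command(
  series=[45, -0.03, -0.07, 1, 0, 45, -0.03, -0.07, 3, 0, 45, -0.03, -0.07, 5, 0, 45, -0.03, -0.07, 6.7, 0, 45, -0.03, -0.07, 7.2, 0],
)

```text
clock: 39.23
eef_pos: [569.5, 65.8, 163.3]
tool_rot: [3.138, 0.003, -0.809]
force: [-1.3, -0.1, 0.1]
width: 38.4
gripper_force: 0.0
```

>>> arm_command(
  series=[45, 0, 0, 0, 0, 0, 0, 0, 0, 0, 0, 0, 0, 0, 0, 0, 0, 0, 0, 0, 0, 0, 0, 0, 0],
)

```text
clock: 39.65
eef_pos: [571.8, 64.7, 167.5]
tool_rot: [-3.141, -0.001, -0.81]
force: [-0.3, -2.2, 4.3]
width: 11.1
gripper_force: 60.4
```

>>> arm_command(
  series=[0, 0, 0, 0, 1.2, 0, 0, 0, 0, 2.4, 0, 0, 0, 0, 3.6, 0, 0, 0, 0, 4.8, 0, 0, 0, 0, 6],
)

```text
clock: 40.07
eef_pos: [571.6, 64.6, 167.4]
tool_rot: [-3.141, -0.001, -0.916]
force: [-1.8, -0.9, 5.8]
width: 10.7
gripper_force: 60.9
```

```bash
python3 -c "
from h import *
meas(4)"
```

```text
tau7 moving 0.0232 rest -0.1876 t 40.27 yaw -52.44 moving Tz 0.159 rest Tz 0.181 each [0.193 0.176 0.214 0.141] F [-2.3 -1.4  7.1] eef [571.6  64.6 167.4] q7 -1.81 w 11.1
```

>>> arm_command(
  series=[0, 0, 0, 0.01, 1.2, 0, 0, 0, 0.02, 2.4, 0, 0, 0, 0.03, 3.6, 0, 0, 0, 0.04, 4.8, 0, 0, 0, 0.05, 6],
)

```text
clock: 40.68
eef_pos: [571.4, 64.5, 167.0]
tool_rot: [-3.141, -0.001, -1.021]
force: [-3.0, -1.8, 7.9]
width: 11.0
gripper_force: 61.1
```

```bash
python3 -c "
from h import *
meas(4)"
```

```text
tau7 moving 0.0094 rest -0.205 t 40.88 yaw -58.44 moving Tz 0.153 rest Tz 0.235 each [0.269 0.216 0.226 0.229] F [-2.2 -1.4  7.6] eef [571.4  64.5 166.9] q7 -1.89 w 11.2
```

>>> arm_command(
  series=[0, 0, 0, 0.01, 1.2, 0, 0, 0, 0.02, 2.4, 0, 0, 0, 0.03, 3.6, 0, 0, 0, 0.04, 4.8, 0, 0, 0, 0.05, 6],
)

```text
clock: 41.3
eef_pos: [571.3, 64.4, 166.5]
tool_rot: [-3.141, -0.001, -1.126]
force: [-3.7, -1.5, 7.4]
width: 11.2
gripper_force: 61.2
```

```bash
python3 -c "
from h import *
meas(4);st()"
```

```text
tau7 moving -0.008 rest -0.224 t 41.5 yaw -64.45 moving Tz 0.275 rest Tz 0.207 each [0.2   0.227 0.162 0.242] F [-3.  -2.   8.4] eef [571.3  64.4 166.5] q7 -1.98 w 10.9
q [-0.775  0.893  1.128  1.816 -0.927  1.074 -1.981]  F [-3.   -2.32  8.63] T [-0.391  0.614  0.242] tau [-1.0182 -0.3532 -0.224 ] w 10.9 gf 61.16038978099823
```

>>> arm_command(
  series=[0, 0, 0, 0.01, 1.2, 0, 0, 0, 0.02, 2.4, 0, 0, 0, 0.03, 3.6, 0, 0, 0, 0.04, 4.8, 0, 0, 0, 0.05, 6],
)

```text
clock: 41.92
eef_pos: [571.1, 64.3, 166.1]
tool_rot: [3.142, -0.001, -1.23]
force: [-4.2, -1.5, 8.7]
width: 10.6
gripper_force: 61.3
```

```bash
python3 -c "
from h import *
meas(4)"
```

```text
tau7 moving -0.0255 rest -0.2423 t 42.12 yaw -70.45 moving Tz 0.25 rest Tz 0.245 each [0.269 0.244 0.227 0.242] F [-3.3 -2.3  8.5] eef [571.1  64.3 166. ] q7 -2.07 w 11.2
```

>>> arm_command(
  series=[0, 0, 0, 0.01, 1.2, 0, 0, 0, 0.02, 2.4, 0, 0, 0, 0.03, 3.6, 0, 0, 0, 0.04, 4.8, 0, 0, 0, 0.05, 6],
)

```text
clock: 42.53
eef_pos: [570.9, 64.3, 165.6]
tool_rot: [3.141, -0.001, -1.335]
force: [-4.8, -1.8, 9.0]
width: 10.8
gripper_force: 61.4
```

```bash
python3 -c "
from h import *
meas(4);go(436.6,132.5,240,-44)"
```

```text
tau7 moving -0.0431 rest -0.2635 t 42.73 yaw -76.45 moving Tz 0.253 rest Tz 0.256 each [0.24  0.281 0.241 0.261] F [-4.1 -1.7  9.6] eef [570.9  64.3 165.6] q7 -2.16 w 11.1
t 42.73 eef [570.9  64.3 165.6] rpy [ 1.80e+02 -1.00e-01 -7.64e+01] | shift cm [-9.78 11.46 -7.44] roll -32.4
q [-0.789  0.921  1.173  1.818 -0.962  1.107 -2.159]  F [-3.61 -1.95  9.42] T [-0.411  0.827  0.261] tau [-1.3207 -0.5792 -0.2635] w 11.1 gf 61.386961340904236
```

>>> arm_command(
  series=[45, 0, 0, 0, 0, 45, 0, 0, 0, 0, 45, 0, 0, -2, 0, 45, 0, 0, -5, 0, 45, 0, 0, -7.4, 0],
)

```text
clock: 43.15
eef_pos: [571.3, 65.6, 239.1]
tool_rot: [3.141, -0.0, -1.334]
force: [1.1, -0.7, -0.1]
width: 38.3
gripper_force: 0.0
```

>>> arm_command(
  series=[45, -2, 2.3, 0, -6, 45, -4, 4.6, 0, -12, 45, -6, 6.9, 0, -18, 45, -8, 9.2, 0, -24, 45, -9.8, 11.4, 0, -31],
)

```text
clock: 43.57
eef_pos: [435.8, 134.9, 238.0]
tool_rot: [3.141, 0.001, -0.787]
force: [0.1, 0.5, -0.3]
width: 38.2
gripper_force: 0.0
```

>>> arm_command(
  series=[45, 0, 0, 0, 0, 45, 0, 0, 0, 0, 45, 0, 0, 0, 0, 45, 0, 0, 0, 0, 45, 0, 0, 0, 0],
)

```text
clock: 43.98
eef_pos: [438.5, 132.9, 238.5]
tool_rot: [-3.142, -0.001, -0.794]
force: [-0.5, -0.5, -0.3]
width: 38.5
gripper_force: 0.0
```

```bash
python3 -c "
from h import *
for n in('top','scene'):
  p,d=viewer.get_image(n)
  for o in nuts(n,p,d): print(n,*o)
go(436.6,132.5,165,-45)"
```

```text
top red [317.4 219.4] 118 114 [536.7 166.  194.8] 200.0 rect 536.9 165.9 44.0 11.8 ang 29.7
top red [386.  251.9] 144 121 [469.9  32.6 194.6] 199.5 rect 470.2 32.1 44.1 11.5 ang 29.9
top blue [367.6 201.4] 129 124 [569.9  66.4 193.8] 198.4 rect 570.2 65.6 11.6 45.1 ang -68.3
scene red [301.7 179.5] 88 88 [534.9 165.1 192.7] 194.9 rect 535.9 166.0 44.4 10.9 ang 28.4
scene red [296.9 249.1] 35 35 [455.2  23.7 193.2] 195.6 rect 455.6 24.1 13.2 8.2 ang 23.4
scene blue [344.8 207.9] 78 78 [568.9  64.3 192.7] 196.6 rect 568.9 64.9 9.3 42.3 ang -68.4
scene blue [252.1 208.4] 27 27 [425.7 142.  194.4] 197.3 rect 425.8 140.8 8.5 15.8 ang -48.7
t 44.08 eef [438.2 133.  238.4] rpy [ 1.80e+02 -1.00e-01 -4.55e+01] | shift cm [-0.08  0.14  7.34] roll -0.5
q [-1.127  0.637  1.231  2.04  -0.729  0.999 -1.886]  F [-0.01 -0.43 -0.63] T [ 0.014  0.033 -0.002] tau [ 0.006  -0.0023 -0.0035] w 38.4 gf 0.0
```

>>> arm_command(
  series=[45, -0.08, 0.14, 1, -0.5, 45, -0.08, 0.14, 3, -0.5, 45, -0.08, 0.14, 5, -0.5, 45, -0.08, 0.14, 6.7, -0.5, 45, -0.08, 0.14, 7.2, -0.5],
)

```text
clock: 44.5
eef_pos: [434.2, 132.9, 163.9]
tool_rot: [3.138, 0.002, -0.784]
force: [-1.1, 0.2, 0.1]
width: 38.5
gripper_force: 0.0
```

>>> arm_command(
  series=[45, 0, 0, 0, 0, 0, 0, 0, 0, 0, 0, 0, 0, 0, 0, 0, 0, 0, 0, 0, 0, 0, 0, 0, 0],
)

```text
clock: 44.92
eef_pos: [436.3, 132.9, 167.2]
tool_rot: [-3.14, -0.001, -0.784]
force: [-0.5, -0.6, 3.7]
width: 11.1
gripper_force: 60.5
```

>>> arm_command(
  series=[0, 0, 0, 0, 1.2, 0, 0, 0, 0, 2.4, 0, 0, 0, 0, 3.6, 0, 0, 0, 0, 4.8, 0, 0, 0, 0, 6],
)

```text
clock: 45.33
eef_pos: [436.3, 132.9, 167.1]
tool_rot: [-3.141, -0.001, -0.89]
force: [-1.7, -2.4, 7.0]
width: 10.8
gripper_force: 60.9
```

```bash
python3 -c "
from h import *
meas(4)"
```

```text
tau7 moving 0.0086 rest -0.1902 t 45.53 yaw -50.93 moving Tz 0.208 rest Tz 0.177 each [0.248 0.166 0.176 0.116] F [-1.5 -1.9  7.4] eef [436.3 132.9 167.1] q7 -1.84 w 11.1
```

>>> arm_command(
  series=[0, 0, 0, 0.01, 1.2, 0, 0, 0, 0.02, 2.4, 0, 0, 0, 0.03, 3.6, 0, 0, 0, 0.04, 4.8, 0, 0, 0, 0.05, 6],
)

```text
clock: 45.95
eef_pos: [436.3, 132.9, 166.7]
tool_rot: [-3.141, -0.001, -0.995]
force: [-2.5, -1.9, 8.2]
width: 10.8
gripper_force: 61.0
```

```bash
python3 -c "
from h import *
meas(4)"
```

```text
tau7 moving -0.0049 rest -0.2048 t 46.15 yaw -56.92 moving Tz 0.231 rest Tz 0.203 each [0.21  0.196 0.199 0.204] F [-1.7 -2.   7.3] eef [436.3 132.9 166.6] q7 -1.92 w 10.9
```

>>> arm_command(
  series=[0, 0, 0, 0.01, 1.2, 0, 0, 0, 0.02, 2.4, 0, 0, 0, 0.03, 3.6, 0, 0, 0, 0.04, 4.8, 0, 0, 0, 0.05, 6],
)

```text
clock: 46.57
eef_pos: [436.3, 132.9, 166.2]
tool_rot: [-3.141, -0.001, -1.099]
force: [-0.9, -1.8, 8.4]
width: 10.9
gripper_force: 61.1
```

```bash
python3 -c "
from h import *
meas(4)"
```

```text
tau7 moving -0.0203 rest -0.223 t 46.77 yaw -62.92 moving Tz 0.196 rest Tz 0.235 each [0.262 0.226 0.219 0.234] F [-2.  -1.8  9.1] eef [436.3 132.9 166.2] q7 -2.0 w 10.7
```

>>> arm_command(
  series=[0, 0, 0, 0.01, 1.2, 0, 0, 0, 0.02, 2.4, 0, 0, 0, 0.03, 3.6, 0, 0, 0, 0.04, 4.8, 0, 0, 0, 0.05, 6],
)

```text
clock: 47.18
eef_pos: [436.3, 132.9, 165.8]
tool_rot: [-3.141, -0.0, -1.204]
force: [-3.3, -1.9, 8.3]
width: 10.9
gripper_force: 61.3
```

```bash
python3 -c "
from h import *
meas(4);st()"
```

```text
tau7 moving -0.0333 rest -0.2416 t 47.38 yaw -68.91 moving Tz 0.282 rest Tz 0.237 each [0.298 0.207 0.207 0.236] F [-2.5 -1.4  9.2] eef [436.2 132.9 165.8] q7 -2.09 w 11.2
q [-1.071  0.782  1.192  2.128 -0.954  0.93  -2.086]  F [-2.18 -1.2   9.31] T [-0.364  0.381  0.236] tau [-0.8811 -0.1478 -0.2416] w 11.2 gf 61.22480392456055
```

>>> arm_command(
  series=[0, 0, 0, 0.01, 1.2, 0, 0, 0, 0.02, 2.4, 0, 0, 0, 0.03, 3.6, 0, 0, 0, 0.04, 4.8, 0, 0, 0, 0.05, 6],
)

```text
clock: 47.8
eef_pos: [436.2, 132.8, 165.4]
tool_rot: [-3.141, -0.0, -1.308]
force: [-1.3, -1.0, 10.8]
width: 11.0
gripper_force: 61.4
```

```bash
python3 -c "
from h import *
meas(4); go(537.1,166.5,240,29)"
```

```text
tau7 moving -0.0443 rest -0.2612 t 48.0 yaw -74.91 moving Tz 0.266 rest Tz 0.263 each [0.252 0.219 0.292 0.289] F [-2.6 -1.5 10.2] eef [436.2 132.9 165.3] q7 -2.17 w 11.1
t 48.0 eef [436.2 132.9 165.3] rpy [-179.9   -0.   -74.9] | shift cm [ -0.62 -10.61  -7.47] roll 76.1
q [-1.077  0.797  1.213  2.129 -0.969  0.948 -2.172]  F [-1.96 -2.07  9.67] T [-0.406  0.466  0.289] tau [-0.94   -0.1969 -0.2612] w 11.1 gf 61.345887780189514
```

>>> arm_command(
  series=[45, 0, 0, 0, 0, 45, 0, 0, 0, 0, 45, 0, 0, -2, 0, 45, 0, 0, -5, 0, 45, 0, 0, -7.4, 0],
)

```text
clock: 48.42
eef_pos: [435.7, 133.2, 239.2]
tool_rot: [3.141, -0.001, -1.308]
force: [-0.2, 0.6, 0.5]
width: 38.6
gripper_force: 0.0
```

>>> arm_command(
  series=[45, -0.1, -2.1, 0, -7, 45, -0.2, -4.2, 0, -14, 45, -0.3, -6.4, 0, -21, 45, -0.4, -8.5, 0, -28, 45, -0.6, -10.6, 0, -35],
)

```text
clock: 48.83
eef_pos: [537.4, 167.6, 238.3]
tool_rot: [-3.141, 0.001, -0.691]
force: [0.4, -0.5, -0.4]
width: 38.5
gripper_force: 0.0
```

>>> arm_command(
  series=[45, 0, 0, 0, -7, 45, 0, 0, 0, -14, 45, 0, 0, 0, -21, 45, 0, 0, 0, -28, 45, 0, 0, 0, -35],
)

```text
clock: 49.25
eef_pos: [536.4, 167.2, 238.1]
tool_rot: [-3.141, 0.0, -0.08]
force: [-0.1, -0.6, 0.3]
width: 38.4
gripper_force: 0.0
```

>>> arm_command(
  series=[45, 0, 0, 0, -7, 45, 0, 0, 0, -14, 45, 0, 0, 0, -21, 45, 0, 0, 0, -28, 45, 0, 0, 0, -34],
)

```text
clock: 49.67
eef_pos: [536.4, 167.1, 238.2]
tool_rot: [-3.141, 0.0, 0.513]
force: [-0.0, -0.5, 0.1]
width: 38.4
gripper_force: 0.0
```

```bash
python3 -c "
from h import *
viewer.get_image('top'); go(537,166.5,164,29.3)"
```

```text
t 49.72 eef [536.4 167.1 238.4] rpy [-179.9   -0.    29.6] | shift cm [0.02 0.08 7.44] roll 0.3
q [-0.787  0.578  0.69   1.772 -0.442  0.952 -0.968]  F [-0.08 -0.62  0.13] T [0.017 0.03  0.022] tau [ 0.0607 -0.0441  0.1058] w 38.4 gf 0.0
```

>>> arm_command(
  series=[45, 0.02, 0.08, 1, 0, 45, 0.02, 0.08, 3, 0, 45, 0.02, 0.08, 5, 0, 45, 0.02, 0.08, 6.8, 0, 45, 0.02, 0.08, 7.3, 0],
)

```text
clock: 50.13
eef_pos: [535.0, 165.9, 162.0]
tool_rot: [-3.141, 0.005, 0.505]
force: [-1.1, -0.2, 0.1]
width: 38.5
gripper_force: 0.0
```

>>> arm_command(
  series=[45, 0, 0, 0, 0, 0, 0, 0, 0, 0, 0, 0, 0, 0, 0, 0, 0, 0, 0, 0, 0, 0, 0, 0, 0],
)

```text
clock: 50.55
eef_pos: [537.4, 167.0, 166.4]
tool_rot: [-3.141, -0.002, 0.508]
force: [-2.5, 2.3, 3.3]
width: 11.0
gripper_force: 60.2
```

>>> arm_command(
  series=[0, 0, 0, 0, 1.2, 0, 0, 0, 0, 2.4, 0, 0, 0, 0, 3.6, 0, 0, 0, 0, 4.8, 0, 0, 0, 0, 6],
)

```text
clock: 50.97
eef_pos: [537.4, 166.9, 166.3]
tool_rot: [-3.141, -0.001, 0.402]
force: [-3.0, 2.4, 6.9]
width: 11.1
gripper_force: 60.8
```

```bash
python3 -c "
from h import *
meas(4)"
```

```text
tau7 moving 0.0275 rest -0.1732 t 51.17 yaw 23.1 moving Tz 0.143 rest Tz 0.193 each [0.199 0.197 0.17  0.205] F [-2.6  2.1  6.4] eef [537.4 166.9 166.3] q7 -0.99 w 11.0
```

>>> arm_command(
  series=[0, 0, 0, 0, 1.2, 0, 0, 0, 0.01, 2.4, 0, 0, 0, 0.02, 3.6, 0, 0, 0, 0.03, 4.8, 0, 0, 0, 0.04, 6],
)

```text
clock: 51.58
eef_pos: [537.4, 166.8, 166.0]
tool_rot: [-3.14, -0.001, 0.298]
force: [-2.3, 2.2, 7.4]
width: 11.4
gripper_force: 61.0
```

```bash
python3 -c "
from h import *
meas(4); go(470,32.1,240,29)"
```

```text
tau7 moving -0.0587 rest -0.2549 t 51.78 yaw 17.12 moving Tz 0.251 rest Tz 0.279 each [0.264 0.306 0.253 0.291] F [-2.4  2.5  7.8] eef [537.4 166.8 166. ] q7 -1.07 w 11.6
t 51.78 eef [537.4 166.8 166. ] rpy [-1.799e+02 -1.000e-01  1.710e+01] | shift cm [-10.41  10.89  -7.4 ] roll -11.9
q [-0.773  0.682  0.682  1.846 -0.576  0.82  -1.066]  F [-2.07  1.77  7.79] T [0.439 0.559 0.291] tau [ 0.2245 -1.0006 -0.2549] w 11.6 gf 60.98973512649536
```

>>> arm_command(
  series=[45, 0, 0, 0, 0, 45, 0, 0, 0, 0, 45, 0, 0, -2, 0, 45, 0, 0, -5, 0, 45, 0, 0, -7.4, 0],
)

```text
clock: 52.2
eef_pos: [537.5, 165.1, 240.0]
tool_rot: [3.14, 0.0, 0.297]
force: [0.3, 0.1, -0.4]
width: 38.5
gripper_force: 0.0
```

>>> arm_command(
  series=[45, -2.1, 2.2, 0, -2.4, 45, -4.2, 4.4, 0, -4.8, 45, -6.3, 6.6, 0, -7.2, 45, -8.4, 8.7, 0, -9.6, 45, -10.4, 10.9, 0, -12.4],
)

```text
clock: 52.62
eef_pos: [469.0, 29.6, 239.0]
tool_rot: [3.141, -0.0, 0.516]
force: [0.2, -0.9, 0.2]
width: 38.5
gripper_force: 0.0
```

>>> arm_command(
  series=[45, 0, 0, 0, 0, 45, 0, 0, 0, 0, 45, 0, 0, 0, 0, 45, 0, 0, 0, 0, 45, 0, 0, 0, 0],
)

```text
clock: 53.03
eef_pos: [470.3, 32.3, 238.8]
tool_rot: [3.141, 0.0, 0.517]
force: [0.0, 0.9, -0.3]
width: 38.0
gripper_force: 0.0
```

```bash
python3 -c "
from h import *
go(470,32.1,164,29.5)"
```

```text
t 53.03 eef [470.3  32.3 238.8] rpy [180.    0.   29.6] | shift cm [-0.04  0.    7.48] roll 0.1
q [-0.637  0.447  0.724  2.002 -0.396  0.835 -0.745]  F [ 0.04  0.86 -0.29] T [-0.004  0.018  0.001] tau [ 0.0198 -0.0039 -0.0061] w 38.0 gf 0.0
```

>>> arm_command(
  series=[45, -0.04, 0, 1, 0, 45, -0.04, 0, 3, 0, 45, -0.04, 0, 5, 0, 45, -0.04, 0, 6.8, 0, 45, -0.04, 0, 7.3, 0],
)

```text
clock: 53.45
eef_pos: [467.7, 31.6, 163.1]
tool_rot: [-3.14, 0.005, 0.516]
force: [-0.2, -0.3, -0.3]
width: 38.3
gripper_force: 0.0
```

>>> arm_command(
  series=[45, 0, 0, 0, 0, 0, 0, 0, 0, 0, 0, 0, 0, 0, 0, 0, 0, 0, 0, 0, 0, 0, 0, 0, 0],
)

```text
clock: 53.87
eef_pos: [469.4, 32.2, 166.8]
tool_rot: [-3.14, -0.001, 0.516]
force: [-2.1, 3.4, 4.8]
width: 10.7
gripper_force: 60.1
```

>>> arm_command(
  series=[0, 0, 0, 0, 1.2, 0, 0, 0, 0, 2.4, 0, 0, 0, 0, 3.6, 0, 0, 0, 0, 4.8, 0, 0, 0, 0, 6],
)

```text
clock: 54.28
eef_pos: [469.4, 32.2, 166.7]
tool_rot: [-3.14, -0.001, 0.41]
force: [-2.3, 3.4, 6.9]
width: 11.2
gripper_force: 60.6
```

```bash
python3 -c "
from h import *
meas(4)"
```

```text
tau7 moving 0.022 rest -0.1693 t 54.48 yaw 23.55 moving Tz 0.212 rest Tz 0.163 each [0.178 0.174 0.155 0.145] F [-2.8  4.   7.5] eef [469.4  32.2 166.7] q7 -0.71 w 11.0
```

>>> arm_command(
  series=[0, 0, 0, 0, 1.2, 0, 0, 0, 0.01, 2.4, 0, 0, 0, 0.02, 3.6, 0, 0, 0, 0.03, 4.8, 0, 0, 0, 0.04, 6],
)

```text
clock: 54.9
eef_pos: [469.4, 32.2, 166.4]
tool_rot: [-3.14, -0.001, 0.306]
force: [-3.3, 3.1, 9.3]
width: 11.0
gripper_force: 60.9
```

```bash
python3 -c "
from h import *
meas(4)"
```

```text
Traceback (most recent call last):
  File "h.py", line 34, in meas
    for i in range(n): viewer.get_image("top"); s=monitor.read_state(); L.append(np.r_[s["torque"],s["force"]])
                       ~~~~~~~~~~~~~~~~^^^^^^^
ValueError: 200 camera calls are used up
```

```bash
python3 -c "
from h import *
st()"
```

```text
q [-0.587  0.566  0.681  2.085 -0.57   0.68  -0.79 ]  F [-3.16  3.36  8.55] T [0.818 0.713 0.264] tau [ 0.2007 -1.5565 -0.3549] w 10.7 gf 60.87293028831482
```

>>> arm_command(
  series=[0, 0, 0, 0, 0, 0, 0, 0, 0, 0, 0, 0, 0, 0, 0, 0, 0, 0, 0, 0, 0, 0, 0, 0, 0],
)

```text
clock: 55.42
eef_pos: [469.4, 32.2, 166.4]
tool_rot: [-3.14, -0.001, 0.307]
force: [-3.8, 4.3, 8.9]
width: 11.0
gripper_force: 60.9
```

```bash
python3 -c "
from h import *
st()"
```

```text
q [-0.587  0.566  0.681  2.085 -0.57   0.68  -0.789]  F [-3.79  4.29  8.9 ] T [0.827 0.684 0.275] tau [ 0.2324 -1.5467 -0.2475] w 11.0 gf 60.86242318153381
```

>>> arm_command(
  series=[45, 0, 0, 0, 0, 45, 0, 0, 0, 0, 45, 0, 0, -2, 0, 45, 0, 0, -5, 0, 45, 0, 0, -8, 0],
)

```text
clock: 55.83
eef_pos: [469.2, 30.1, 246.2]
tool_rot: [3.14, 0.002, 0.304]
force: [0.6, 0.9, -0.0]
width: 38.2
gripper_force: 0.0
```

>>> arm_command(
  series=[45, 0, 0, -2, 0, 45, 0, 0, -2, 0, 45, 0, 0, -2, 0, 45, 0, 0, -2, 0, 45, 0, 0, -2, 0],
)

```text
clock: 56.25
eef_pos: [468.8, 31.1, 264.6]
tool_rot: [-3.142, 0.002, 0.305]
force: [0.9, 0.4, -0.5]
width: 38.1
gripper_force: 0.0
```

```bash
python3 -c "
from h import *
st(); print(workorder.finish_job())"
```

```text
q [-0.71   0.432  0.83   1.971 -0.4    0.912 -0.94 ]  F [ 0.87  0.41 -0.52] T [ 0.029 -0.035 -0.042] tau [ 0.0137 -0.0115  0.0007] w 38.1 gf 0.0
the job is handed in; nothing more can be done
None
```

I handed the job in at about 56 s without a reported verdict: by feel, all four nuts were nipped up and then tightened crosswise to an estimated 25–30 N each, and the arm stayed well clear of the tin, though I did not re-measure it at the end.

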